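Load a seed block into the bird feeder and lock its roof

ROBOT

A 6-joint arm with a two-finger parallel gripper is mounted at the origin on the work surface. World frame = base frame: x ahead of the robot, y to its left, z up, the work surface at z = 0. Lengths are in mm, angles in rad, forces in N, time in s.
With the tool pointing down it reaches from about 350 to 875 mm from the base axis. Payload 4.2 kg.
Tool frame: the origin (TCP) lies at the very end of the fingers, on their centre line; the grasp point (between the pads) lies 19 mm behind it; z points along the fingers, y is the line along which they close (so a half turn about z gives the same grasp; the last joint's range is limited). The gripper opens to 85 mm and grips with 20 to 120 N. Pads are 22 mm wide; open, the fingers measure 114 mm over their backs; the gripper's body (76 mm by 85 mm) begins 54 mm behind the grasp point. The pads swing forward as they close: fully open they stand 13 mm farther back than shut.
Start: joints at [1.431, 0.385, 0.008, 0, -1.194, -0.259], TCP at [242.662, 575.946, 205.312] pointing down, gripper open.
Joint ranges: [-3.14, 3.14], [-1.21, 2.06], [-1.07, 1.41], [-3.16, 2.05], [-2.99, -0.16], [-3.1, 3.1]. Speed limits (rad/s): [2.79, 2.79, 3.14, 3.14, 3.14, 3.14].

INTERFACE

Orientations are given as a unit quaternion [x, y, z, w].
In Python, from bench import arm, optics gives the robot as it stands. The module is installed in compiled form; this text tells all that it offers.
- The arm moves only by the tool step_arm, never from a script. Its argument "motion" is a list of rows, each an object with "dr": the turn, a rotation vector about the tool's x, y, z in units of 8 degrees (1.0 is 8 degrees), a list of three; "slide": the shift along the tool's x, y, z in mm, a list of three; "jaw": the finger opening in mm, from 0 to 85.4. A call has exactly 8 rows; each row is the pose to reach, as a shift and turn from the pose commanded when the call began, along the tool's axes at that moment; what a row does not reach only later rows make up. A row lasts 1/8 s, in which the tool goes at most 62.5 mm and 10.7 degrees, less where a joint would pass 70% of its speed; a pose out of reach is approached as far as the arm can. A call with a gripper value outside its range is refused whole. The fingers move at their own pace and stop on an object; the grip force is fixed at half the most. Time passes only in rows, so rows that repeat a pose let the fingers close, or fill a call up. It gives the time, the measured TCP pose, the force, the opening and the grip force at its end, in the units of the state.
- arm.read_state(): the state, without advancing time (a new reading comes with each control period).
- optics.get_image(name): name is "scene" or "top" or "wrist"; returns the picture (480x640x3 uint8, blue, green, red); there is no depth.
- optics.camera_info(name): a dict with "camera_matrix" (3x3 intrinsics, pixels), "view" (4x4, takes a point from world to camera coordinates); the wrist camera has in their place "T_tool_cam" (4x4, takes a point from camera to tool coordinates, whose origin is the TCP and whose axes are the flange's). Camera axes: x right, y up, looking along -z (the intrinsics and any distortion apply to the point x, -y, -z); pixel columns grow to the right and rows downward; lengths in mm; the calibration is good to about 2 mm. A picture is of the moment at which its call begins: read the wrist's pose just before it. camera_info takes no time and is no camera call.
- arm.job_done(): hands the job in; it is judged then, once.
The state is a dict: "clock": time; "joints": joint angles; "joint_vel": joint speeds; "joint_efforts": joint torques, N m; "position": TCP position; "ee_rot": TCP orientation; "contact_force": force on the tool from outside, world axes, zero at the start; "wrist_torque": the same for the moment, N m; "gripper_width": finger opening in mm; "grasp_force": force on a finger pad.
Only numpy, scipy, OpenCV 4.12 (cv2) and the standard library are available. Lean on these libraries where they do the work, as an engineer would, in place of code of your own. Each camera call takes 0.05 s, during which the arm holds its last target. There are 200 camera calls.

TASK

Load the bird feeder: press its sprung roof knob in and turn it to unlock, flip the roof up, and lay the pressed-seed block flat on the hopper floor, setting it down rather than dropping it. Then shut the roof and press and turn the knob back until it springs out in its locked place, leaving the dish, scoop and perch ring undisturbed.

Things in the scene. Friction and masses are not known exactly. Their poses are not given: they have to be found in the camera images.
- feeder: Bird feeder, fixed; origin under its centre, z up; its front (-x) faces the robot's right, up to 25 degrees towards it or 70 away. Seed tray 200 (x) x 190 (y) mm, rim 32 mm high; on it the open-topped hopper, outside 132 x 158, walls 4 mm, rim 100 mm above the table, front and back barred. Gable roof, pitch 30 degrees, ridge along y, 184 x 194 mm, 149 mm high when shut. The knob is on the front slope.
- hopper_floor (a point): Centre of the hopper's inner floor, 30 mm above the table; axes as the feeder's. Inside, the hopper is 124 (x) x 150 (y) mm and 70 mm deep. The latch's steel keeper lip sticks in from the top of the front wall to x = -50 mm, y within 17 mm, 52 to 66 mm above the floor.
- roof_hinge (a point): Point on the roof's hinge line at mid width, along the back rim of the hopper (feeder frame x +68 mm, 100 mm above the table). Moves and turns with the roof; its y axis is the hinge line, its axes are the feeder's when shut.
- roof_eave (a point): Middle of the outer lower edge of the roof's front slope (160 mm in front of the hinge, 9 mm below it when shut); axes as roof_hinge. An 8 mm round bead runs along this edge, full width. The roof's sheet is 5 mm thick.
- roof (a joint): Roof opening, rad. 0 shut, stop at 1.72. Opening lifts the front eave up and over towards the feeder's +x (turn about +y). Stiff hinge: the roof (0.31 kg with knob) stays where it is left; moving it takes about 3 to 5 N at the knob. It cannot open while locked.
- knob_top (a point): Centre of the top face of the knob's bar. z: the knob's axis, outward, square to the front slope (30 degrees from vertical towards the feeder's -x when shut; tips with the roof). x: along the bar. The bar is 46 (x) x 12 (y) x 24 (z) mm and stands on a round flange 54 mm across, whose top is 24 mm below this point; the roof's sheet is 44 mm below it.
- knob_press (a joint): How far the knob is pushed in along its axis, m: 0 sprung out, 0.008 stop. Spring: 4 N to start, 0.7 N more per mm. The knob can turn only when pushed in more than 5 mm; let go at either end of its turn it springs back out to 0 by itself.
- knob_turn (a joint): Knob turn, rad, anticlockwise positive looking at the knob's face. 0 locked: bar 70 degrees from the up-and-down-slope line; 1.222 unlocked: bar straight up and down the slope. Catches in its notch within about 0.13 of either end; about 0.03 N m of friction.
- seed_block: Block of pressed bird seed, 80 (x) x 55 (y) x 38 (z) mm, 0.14 to 0.24 kg, lying flat on the table. Origin: centre of its underside.
- bath_dish: White ceramic bird bath dish, round, 132 mm across the rim, 34 mm high. Origin: centre of its underside.
- perch_ring: Flat wooden perch ring, 104 mm outside, 80 mm inside, 12 mm thick. Origin: centre of its underside.
- refill_scoop: Steel refill scoop lying on the table, 190 mm long along its x (mouth at x = +97 mm, handle end at -92 mm), 64 mm wide, 46 mm high over the handle. Origin: on the table under the middle of its length.
Not all that is in view belongs to the job. What is shaped like the seed_block but yellow is not meant.

How it is judged:
By the outcome, as a careful person would: the job done as asked, in the order asked, and still so for the second after the job is handed in, with the robot touching nothing.
It also fails if it takes over 72 s, if anything falls off the work surface, if the arm or the gripper's body presses on something with over 40 N, if the wrist force passes 120 N, or if a joint passes its speed limit or range.

## Working session

There is one attempt and no reset: what is moved stays moved. The work goes in short steps, Python scripts to look and compute and a tool call to move; the robot and the scene stay as the last step left them, time stands still between calls to the robot, and variables do not carry over. Pictures are saved under pics/ and viewed, at most 10 in all, crops included, and the job is handed in when it is done.

Besides the shell and the picture viewer there is one more tool, called after ">>>" by a JSON object that holds its "method" and its "body", one argument or row to a line. step_arm: Moves the arm, as the interface text tells. Its arguments: {"type":"object","properties":{"motion":{"type":"array","items":{"type":"object","properties":{"dr":{"type":"array","items":{"type":"number"}},"slide":{"type":"array","items":{"type":"number"}},"jaw":{"type":"number"}}}}},"required":["motion"]}

```bash
mkdir -p pics
python3 - <<'E'
from bench import arm, optics
import cv2,numpy as np
np.set_printoptions(precision=4,suppress=True)
print(arm.read_state())
for n in ["scene","top","wrist"]:
    im=optics.get_image(n); cv2.imwrite(f"pics/{n}0.png",im)
    print(n,optics.camera_info(n))
E
```

```text
{'clock': 0.0, 'joints': array([ 1.4306,  0.3856,  0.0066, -0.0005, -1.194 , -0.2586]), 'joint_vel': array([ 0.0007,  0.0003, -0.0016, -0.0017, -0.0009, -0.    ]), 'joint_efforts': array([ -0.0002, -39.2288,  18.8393,   4.186 ,  -0.0047,   0.    ]), 'position': array([242.4249, 575.3573, 204.2116]), 'ee_rot': array([ 0.9802, -0.1982, -0.0002,  0.0011]), 'contact_force': array([-0.6174, -0.1739,  0.638 ]), 'wrist_torque': array([ 0.0308, -0.0139,  0.0178]), 'grasp_force': 0.0, 'gripper_width': 85.5322355384817}
scene {'camera_matrix': array([[446.6923,   0.    , 324.6426],
       [  0.    , 446.6923, 237.2124],
       [  0.    ,   0.    ,   1.    ]]), 'view': array([[   -0.8235,     0.5673,    -0.0043,   441.7755],
       [   -0.3737,    -0.5368,     0.7565,   146.8241],
       [    0.4268,     0.6246,     0.654 , -1468.8418],
       [    0.    ,     0.    ,     0.    ,     1.    ]])}
top {'camera_matrix': array([[434.4211,   0.    , 315.9412],
       [  0.    , 434.4211, 237.0299],
       [  0.    ,   0.    ,   1.    ]]), 'view': array([[    0.0123,    -0.9998,     0.0142,    31.6366],
       [    0.9958,     0.0135,     0.0907,  -577.1778],
       [   -0.0909,     0.013 ,     0.9958, -1240.2643],
       [    0.    ,     0.    ,     0.    ,     1.    ]])}
wrist {'camera_matrix': array([[366.0337,   0.    , 318.5522],
       [  0.    , 366.0337, 240.9664],
       [  0.    ,   0.    ,   1.    ]]), 'T_tool_cam': array([[   0.0005,    0.9555,    0.2949,   74.9342],
       [   1.    ,   -0.0005,    0.    ,   -1.2008],
       [   0.0002,    0.2949,   -0.9555, -167.5046],
       [   0.    ,    0.    ,    0.    ,    1.    ]])}
```

View pics/scene0.png

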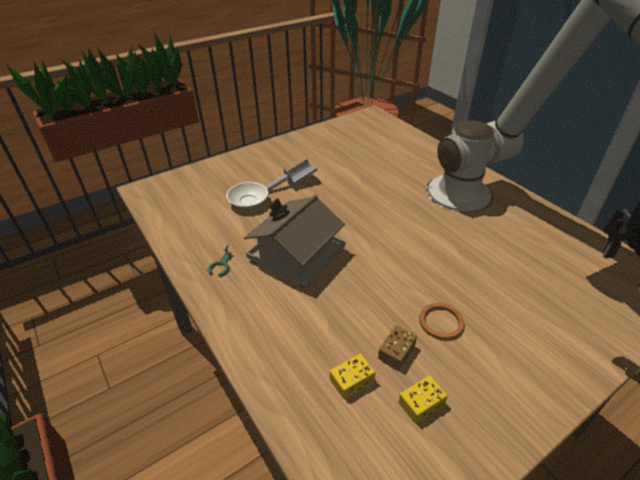

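View pics/top0.png

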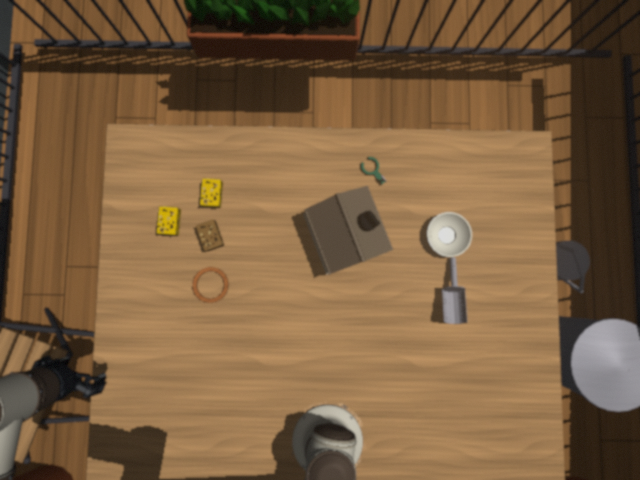

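The scene shows the feeder at top px (345,232), its knob slope to the right with the knob at (368,220). There are three block-shaped things in top: yellow at (210,193) and (168,221), and brown at (208,236). The brown one fits, as yellow is ruled out. I'll confirm it in enlarged crops.

Run:
```python
import cv2,numpy as np
t=cv2.imread("pics/top0.png")
a=cv2.resize(t[170:300,275:405],(600,600),interpolation=cv2.INTER_CUBIC)[:, :]
b=cv2.resize(t[210:310,180:240],(200,333),interpolation=cv2.INTER_CUBIC)
o=np.zeros((600,800,3),np.uint8);o[:,:600]=a;o[:333,600:]=b
cv2.imwrite("pics/c1.png",o)
```

```text
(no output)
```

View pics/c1.png

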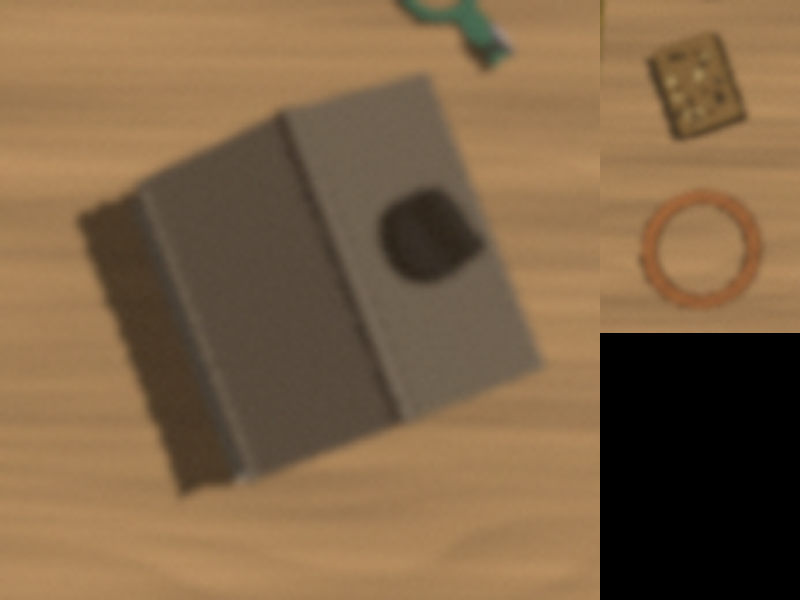

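```bash
cat > h.py <<'E'
from bench import arm, optics
import cv2, numpy as np
from scipy.optimize import least_squares
from scipy.spatial.transform import Rotation as R
np.set_printoptions(precision=2,suppress=True)
D=np.diag([1.,-1,-1])
def cam(name,s=None):
    i=optics.camera_info(name); K=i["camera_matrix"]
    if name!="wrist": V=i["view"]
    else:
        T=np.eye(4);T[:3,:3]=R.from_quat(s["ee_rot"]).as_matrix();T[:3,3]=s["position"]
        V=np.linalg.inv(T@i["T_tool_cam"])
    return K,V
def proj(c,P):
    K,V=c; q=(np.atleast_2d(P)@V[:3,:3].T+V[:3,3])@D@K.T
    return q[:,:2]/q[:,2:]
def ray(c,uv,z):
    K,V=c; d=V[:3,:3].T@D@np.linalg.inv(K)@np.r_[uv,1]; o=-V[:3,:3].T@V[:3,3]
    return o+d*(z-o[2])/d[2]
def fitpose(c,P,uv,x0):   # planar pose x,y,yaw
    f=lambda p:(proj(c,R.from_euler('z',p[2]).apply(P)+[p[0],p[1],0])-uv).ravel()
    r=least_squares(f,x0); return r.x,np.abs(r.fun).max()
def snap(name,fn):
    s=arm.read_state(); im=optics.get_image(name); cv2.imwrite("pics/"+fn,im); np.save("pics/"+fn+".npy",np.r_[s["position"],s["ee_rot"]]); return im,s
def goto(p,Rm,s=None):    # dr, slide from the current tool pose
    s=s or arm.read_state(); R0=R.from_quat(s["ee_rot"])
    print("dr",(R0.inv()*R.from_matrix(Rm)).as_rotvec()/np.radians(8),"slide",R0.inv().apply(p-s["position"]))
E
python3 - <<'E'
from h import *
c=cam("top")
uv=np.array([(428,75),(542,365),(285,112),(402,418),(138,187),(245,478)])/4.615+[274.6,169.6]
P=np.array([(-92,-97,91),(-92,97,91),(0,-97,149),(0,97,149),(92,-97,93),(92,97,93)],float)
f,e=fitpose(c,P,uv,[570,-30,1.87]);print("feeder",f,np.degrees(f[2]),e)
uv=(np.array([(45,60),(117,33),(146,118),(80,138)]))/3.333+[179.6,209.6]
print([ray(c,q,30) for q in uv])
B=np.array([(40,27.5,38),(40,-27.5,38),(-40,-27.5,38),(-40,27.5,38)])
print("block",fitpose(c,B,uv,[560,300,0.3]))
fr=lambda p:R.from_euler('z',f[2]).apply(p)+[f[0],f[1],0]
k=np.array([430,235])/4.615+[274.6,169.6]
for a in (20,40,46,60,66):   # slope dist from ridge to knob axis, top 44 above the sheet
    b=np.array([-a*.866-22,0,149-a*.5+38]); print(a,b,fr(b),proj(c,fr(b)),proj(cam("scene"),fr(b)),k)
E
```

```text
feeder [593.75 -47.56   1.94] 111.38848813653709 1.9224620263161967
[array([598.97, 395.69,  30.  ]), array([623.52, 334.05,  30.  ]), array([549.57, 306.49,  30.  ]), array([531.45, 362.93,  30.  ])]
block (array([575.16, 347.93,   0.38]), np.float64(1.8304271651047088))
20 [-39.32   0.   177.  ] [608.09 -84.17 177.  ] [[364.71 220.25]] [[282.74 198.75]] [367.77 220.52]
40 [-56.64   0.   167.  ] [ 614.41 -100.3   167.  ] [[370.42 218.43]] [[277.74 199.7 ]] [367.77 220.52]
46 [-61.84   0.   164.  ] [ 616.3  -105.14  164.  ] [[372.11 217.89]] [[276.26 199.98]] [367.77 220.52]
60 [-73.96   0.   157.  ] [ 620.72 -116.43  157.  ] [[376.01 216.64]] [[272.85 200.63]] [367.77 220.52]
66 [-79.16   0.   154.  ] [ 622.62 -121.27  154.  ] [[377.67 216.11]] [[271.4 200.9]] [367.77 220.52]
```

```bash
cat >> h.py <<'E'
def roofR(yaw,th=0):  # columns s, y, zk when opened by th
    Rf=R.from_euler('z',yaw)*R.from_euler('y',th)
    return Rf.as_matrix()@np.array([[.866,0,-.5],[0,1,0],[.5,0,.866]])
def toolR(yaw,turn,th=0): # tool gripping the bar, x_t=-bar
    A=roofR(yaw,th)@R.from_euler('z',turn-1.222).as_matrix()
    return np.c_[-A[:,0],A[:,1],-A[:,2]]
E
python3 - <<'E'
from h import *
T=toolR(1.94,0); p=np.array([612,-95,170.])-T[:,2]*120
print(p,T); goto(p,T)
E
```

```text
[ 633.65 -150.96  273.92] [[-0.77 -0.61 -0.18]
 [-0.62  0.64  0.47]
 [-0.17  0.47 -0.87]]
dr [-0.92 -4.37 14.11] slide [642.63 517.6  -68.49]
```

>>> {"method": "step_arm", "body": {
  "motion": [
    {"dr":[-0.07,-0.31,1.0],"slide":[46,37,-10],"jaw":85},
    {"dr":[-0.14,-0.62,2.0],"slide":[92,74,-20],"jaw":85},
    {"dr":[-0.21,-0.93,3.0],"slide":[138,111,-30],"jaw":85},
    {"dr":[-0.28,-1.24,4.0],"slide":[184,148,-40],"jaw":85},
    {"dr":[-0.35,-1.55,5.0],"slide":[230,185,-50],"jaw":85},
    {"dr":[-0.42,-1.86,6.0],"slide":[276,222,-60],"jaw":85},
    {"dr":[-0.49,-2.17,7.0],"slide":[322,259,-70],"jaw":85},
    {"dr":[-0.56,-2.48,8.0],"slide":[368,296,-80],"jaw":85}
  ]
}}

```text
clock: 1.15
position: [467.4, 158.6, 285.6]
ee_rot: [0.711, -0.683, -0.168, 0.004]
contact_force: [1.5, 1.4, -0.0]
gripper_width: 85.4
grasp_force: 0.0
```

Run:
```python
from h import *
T=toolR(1.94,0); p=np.array([612,-95,170.])-T[:,2]*120
goto(p,T);s=arm.read_state();print(s["joints"],s["position"])
```

```text
dr [-0.38 -1.9   6.08] slide [ 305.31 -143.41  -99.03]
[ 0.43  0.22  0.05 -0.31 -1.53 -0.36] [467.39 158.57 285.6 ]
```

>>> {"method": "step_arm", "body": {
  "motion": [
    {"dr":[-0.05,-0.26,0.84],"slide":[42,-20,-16],"jaw":85},
    {"dr":[-0.11,-0.54,1.74],"slide":[87,-41,-30],"jaw":85},
    {"dr":[-0.16,-0.81,2.6],"slide":[131,-61,-44],"jaw":85},
    {"dr":[-0.22,-1.09,3.5],"slide":[174,-82,-57],"jaw":85},
    {"dr":[-0.27,-1.36,4.34],"slide":[218,-102,-71],"jaw":85},
    {"dr":[-0.33,-1.63,5.2],"slide":[262,-123,-85],"jaw":85},
    {"dr":[-0.38,-1.9,6.08],"slide":[305,-143,-99],"jaw":85},
    {"dr":[-0.38,-1.9,6.08],"slide":[305,-143,-99],"jaw":85}
  ]
}}

```text
clock: 2.15
position: [634.4, -152.0, 270.8]
ee_rot: [-0.338, 0.905, 0.26, -0.004]
contact_force: [1.2, 0.1, -0.5]
gripper_width: 85.0
grasp_force: 0.0
```

Run:
```python
from h import *
T=toolR(1.94,0); p=np.array([612,-95,170.])-T[:,2]*120
im,s=snap("wrist","w1.png");print(s["joints"],s["position"]); goto(p,T,s)
```

```text
[-0.22  0.61  0.6  -0.45 -1.84 -0.7 ] [ 634.43 -151.96  270.78]
dr [ 0.02 -0.01 -0.02] slide [-0.54  2.59 -2.1 ]
```

View pics/w1.png

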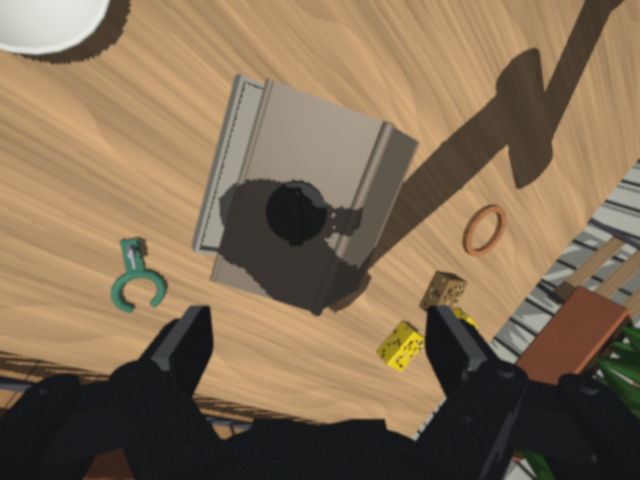

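The feeder's front slope lies in the middle, with the knob flange at about (297,213), the eave on the left running from (267,82) to (213,282) and the ridge from (388,125) to (322,312). It needs an enlarged, brightened crop.

Run:
```python
import cv2,numpy as np
t=cv2.imread("pics/w1.png")[65:325,175:435]
a=cv2.resize(t,None,fx=2.3,fy=2.3,interpolation=cv2.INTER_CUBIC)
k=cv2.resize(t[105:190,80:165],(200,200),interpolation=cv2.INTER_CUBIC)
k=(255*np.clip(k/255/0.35,0,1)**.45).astype(np.uint8)
o=np.zeros((598,800,3),np.uint8);o[:,:598]=a;o[:200,600:]=k;cv2.imwrite("pics/c2.png",o)
```

```text
(no output)
```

View pics/c2.png

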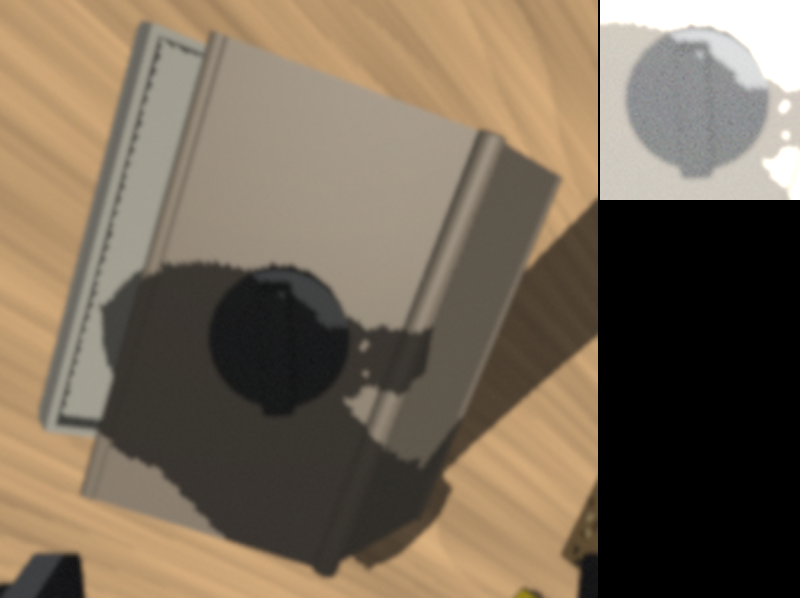

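```bash
cat > fit.py <<'E'
from h import *
v=np.load("pics/w1.png.npy"); cw=cam("wrist",dict(position=v[:3],ee_rot=v[3:]))
P=np.array([(-92,97,91),(-92,-97,91),(0,97,149),(0,-97,149),(-100,95,32),(-100,-95,32),(92,97,93)],float)
uv=np.array([(208,33),(82,495),(489,132),(322,573),(143,22),(42,430),(560,178)])/2.3+[174.7,64.7]
if __name__=="__main__":
    f,e=fitpose(cw,P,uv,[590,-45,1.94]); print(f,e); print(proj(cw,R.from_euler('z',f[2]).apply(P)+[f[0],f[1],0])-uv)
    A=roofR(f[2]); fr=lambda p:R.from_euler('z',f[2]).apply(p)+[f[0],f[1],0]
    ku=np.array([(295.6,216.5),(296.0,211)])
    # knob: unknown slope distance a and lateral b
    g=lambda p:np.r_[[proj(cw,fr([0,p[1],149])-A[:,0]*p[0]+A[:,2]*h)[0] for h in (44,20)]-ku].ravel()
    r=least_squares(g,[50,0]); print("a,b",r.x,r.fun)
    kt=fr([0,r.x[1],149])-A[:,0]*r.x[0]+A[:,2]*44; print("knob_top",kt)
    print("top px",proj(cam("top"),kt)," scene",proj(cam("scene"),kt))
    bar=[proj(cw,kt+A@R.from_euler('z',-1.222).apply([x,0,0])) for x in(-23,23)];print(bar)
    k0=kt.copy(); T=toolR(f[2],0); goto(kt-T[:,2]*30,T)
E
python3 fit.py
```

```text
[597.75 -51.4    1.96] 2.6343139799236894
[[ 1.86 -0.86]
 [ 0.23  2.01]
 [ 2.18  0.82]
 [ 0.89  2.4 ]
 [-0.84 -1.36]
 [-2.34  1.11]
 [-1.19 -2.63]]
a,b [51.33  4.16] [-0.64  0.58  0.69 -0.62]
knob_top [ 618.97 -114.51  161.44]
top px [[375.54 217.06]]  scene [[273.66 199.39]]
[array([[293.85, 188.07]]), array([[296.02, 244.74]])]
dr [-0.01  0.05 -0.11] slide [  8.28 -20.33  84.9 ]
```

>>> {"method": "step_arm", "body": {
  "motion": [
    {"dr":[0,0.03,-0.05],"slide":[4,-10,30],"jaw":60},
    {"dr":[0,0.05,-0.1],"slide":[8,-20,65],"jaw":50},
    {"dr":[0,0.05,-0.1],"slide":[8,-20,95],"jaw":45},
    {"dr":[0,0.05,-0.1],"slide":[8,-20,115],"jaw":45},
    {"dr":[0,0.05,-0.1],"slide":[8,-20,128],"jaw":40},
    {"dr":[0,0.05,-0.1],"slide":[8,-20,133],"jaw":38},
    {"dr":[0,0.05,-0.1],"slide":[8,-20,133],"jaw":38},
    {"dr":[0,0.05,-0.1],"slide":[8,-20,133],"jaw":38}
  ]
}}

```text
clock: 3.2
position: [616.6, -104.4, 149.0]
ee_rot: [-0.349, 0.901, 0.257, -0.004]
contact_force: [0.2, 0.4, -0.1]
gripper_width: 37.8
grasp_force: 0.0
```

Run:
```python
from h import *
im,s=snap("wrist","w2.png");print(s["joints"],s["position"],s["contact_force"])
t=im[140:440,160:480];t=(255*(t/255)**.55).astype(np.uint8)
cv2.imwrite("pics/c3.png",cv2.resize(t,None,fx=2,fy=2,interpolation=cv2.INTER_CUBIC))
```

```text
[-0.16  0.62  0.31 -0.44 -1.55 -0.6 ] [ 616.57 -104.38  148.97] [ 0.25  0.37 -0.05]
```

View pics/c3.png

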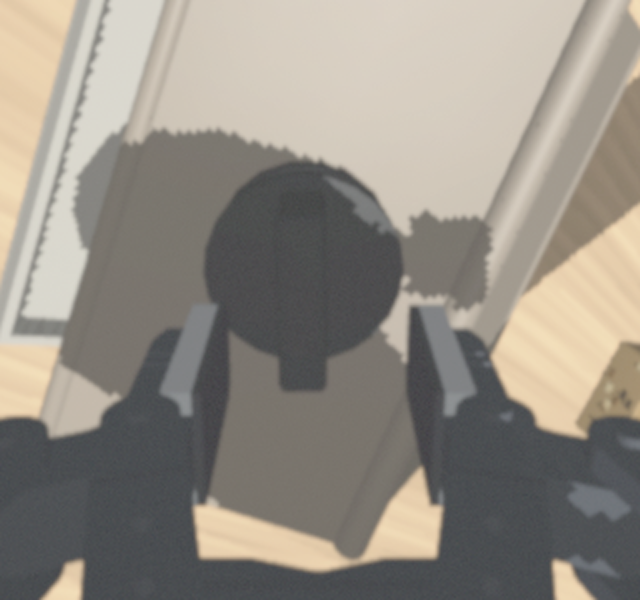

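Run:
```python
from h import *
v=np.load("pics/w2.png.npy"); s=dict(position=v[:3],ee_rot=v[3:]); c=cam("wrist",s); R0=R.from_quat(v[3:])
W=lambda p:R0.apply(p)+v[:3]
# unknown knob top centre in tool frame; bar end mid points, top face
ends=np.array([(302.5/2+160,190/2+140),(302.5/2+160,390/2+140)])
w=[(278+327)/4]
f=lambda p:np.r_[(np.array([proj(c,W([p[0]+23,p[1],p[2]]))[0],proj(c,W([p[0]-23,p[1],p[2]]))[0]])-ends).ravel()]
r=least_squares(f,[0,0,-20]);print("knob top in tool",r.x,r.fun)
for z in(-20,-10,0,10):print(z,proj(c,W([0,0,z])))
```

```text
knob top in tool [ 10.06  -2.92 -24.79] [-0.29  0.    0.32 -0.  ]
-20 [[318.18 303.53]]
-10 [[318.18 293.8 ]]
0 [[318.19 285.09]]
10 [[318.19 277.25]]
```

Run:
```python
from h import *
v=np.load("pics/w2.png.npy"); s=dict(position=v[:3],ee_rot=v[3:]); c=cam("wrist",s); R0=R.from_quat(v[3:])
W=lambda p:R0.apply(p)+v[:3]
ends=np.array([(302.5/2+160,218/2+140),(302.5/2+160,390/2+140)])
f=lambda p:np.r_[(np.array([proj(c,W([p[0]+23,p[1],p[2]]))[0],proj(c,W([p[0]-23,p[1],p[2]]))[0]])-ends).ravel()]
r=least_squares(f,[0,0,-20]);print("knob top in tool",r.x,r.fun, W(r.x))
print(proj(c,W(r.x+[23,0,24]))*2-[320,280], proj(c,W(r.x+[0,0,24]))*2-[320,280],"flange obs centre (304,260)")
```

```text
knob top in tool [-2.96 -3.38 -3.55] [-0.25  0.    0.27 -0.  ] [ 621.59 -106.26  150.98]
[[303.71 189.66]] [[304.13 269.72]] flange obs centre (304,260)
```

>>> {"method": "step_arm", "body": {
  "motion": [
    {"dr":[0,0,0],"slide":[-1,-3,3],"jaw":38},
    {"dr":[0,0,0],"slide":[-2,-3,7],"jaw":38},
    {"dr":[0,0,0],"slide":[-2,-3,12],"jaw":38},
    {"dr":[0,0,0],"slide":[-2,-3,12],"jaw":25},
    {"dr":[0,0,0],"slide":[-2,-3,12],"jaw":10},
    {"dr":[0,0,0],"slide":[-2,-3,12],"jaw":5},
    {"dr":[0,0,0],"slide":[-2,-3,12],"jaw":5},
    {"dr":[0,0,0],"slide":[-2,-3,12],"jaw":5}
  ]
}}

```text
clock: 4.25
position: [617.3, -99.1, 136.8]
ee_rot: [-0.348, 0.901, 0.257, -0.004]
contact_force: [-0.3, 0.0, 0.4]
gripper_width: 4.9
grasp_force: 0.0
```

Run:
```python
from h import *
im,s=snap("wrist","w3.png");print(s["position"])
t=im[140:440,160:480];t=(255*(t/255)**.55).astype(np.uint8)
a=cv2.resize(t,None,fx=1.2,fy=1.2,interpolation=cv2.INTER_CUBIC)
im,s=snap("scene","s3.png")
b=cv2.resize(im[165:285,225:365],None,fx=3,fy=3,interpolation=cv2.INTER_CUBIC)
o=np.zeros((360,384+420,3),np.uint8);o[:,:384]=a;o[:,384:]=b;cv2.imwrite("pics/c4.png",o[:,:800])
```

```text
[617.27 -99.13 136.77]
```

View pics/c4.png

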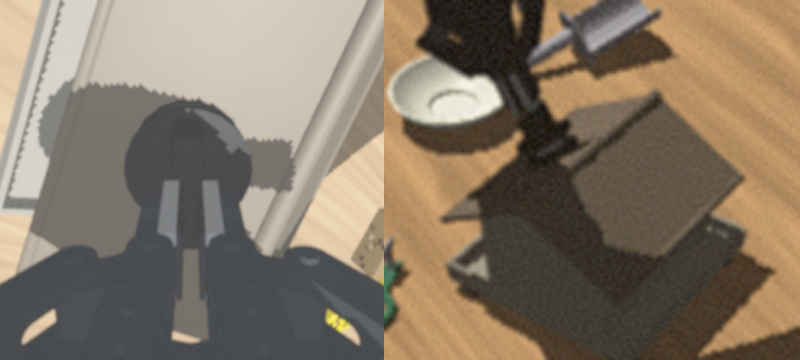

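>>> {"method": "step_arm", "body": {
  "motion": [
    {"dr":[0,0,0],"slide":[0,0,0],"jaw":0},
    {"dr":[0,0,0],"slide":[0,0,0],"jaw":0},
    {"dr":[0,0,0],"slide":[0,0,0],"jaw":0},
    {"dr":[0,0,0],"slide":[0,0,1],"jaw":0},
    {"dr":[0,0,0],"slide":[0,0,2],"jaw":0},
    {"dr":[0,0,0],"slide":[0,0,3],"jaw":0},
    {"dr":[0,0,0],"slide":[0,0,3],"jaw":0},
    {"dr":[0,0,0],"slide":[0,0,3],"jaw":0}
  ]
}}

```text
clock: 5.35
position: [616.8, -97.8, 134.4]
ee_rot: [-0.349, 0.901, 0.257, -0.004]
contact_force: [-0.0, 0.2, 1.4]
gripper_width: 0.1
grasp_force: 0.9
```

```bash
cat > tri.py <<'E'
from h import *
yaw=1.955; A=toolR(yaw,0); X,Y,Z=-A[:,0],A[:,1],-A[:,2]   # bar, , outward
a=np.linspace(0,2*np.pi,40)
fl=np.concatenate([np.outer(np.cos(a)*27,X)+np.outer(np.sin(a)*27,Y)+h*Z for h in(-44,-24)])
bar=np.array([sx*23*X+sy*6*Y+h*Z for sx in(-1,1) for sy in(-1,1) for h in(0,-24)])
def mask(c,k,shape,up=4):
    m=np.zeros((shape[0]*up,shape[1]*up),np.uint8)
    for g in(fl,bar): cv2.fillConvexPoly(m,cv2.convexHull(np.int32(np.round((proj(c,k+g)+.5)*up))),1)
    return cv2.resize(m.astype(float),shape[::-1],interpolation=cv2.INTER_AREA)
if __name__=="__main__":
    obs=[]
    for n,f,u in(("scene","scene0.png",(279,209)),("top","top0.png",(367,220)),("wrist","w1.png",(297,212))):
        im=cv2.imread("pics/"+f).max(2)
        r=22 if n!="wrist" else 45
        sub=im[u[1]-r:u[1]+r,u[0]-r:u[0]+r]
        thr=40 if n=="wrist" else 60
        lab=cv2.connectedComponentsWithStats((sub<thr).astype(np.uint8))
        i=lab[1][r-3:r+4,r-3:r+4].max(); st=lab[2][i]; cen=lab[3][i]+np.array(u)-r
        print(n,st,cen, np.percentile(sub,[1,10,50]))
        if n=="wrist":
            v=np.load("pics/w1.png.npy"); c=cam("wrist",dict(position=v[:3],ee_rot=v[3:]))
        else: c=cam(n)
        obs.append((c,cen,st[4]))
    def g(k):
        o=[]
        for c,cen,ar in obs:
            m=mask(c,k,(480,640)); M=cv2.moments(m); o+=[M['m10']/M['m00']-cen[0],M['m01']/M['m00']-cen[1]]
        return np.array(o)
    r=least_squares(g,[618,-110,155],diff_step=2e-3,x_scale=[1,1,1]); print(r.x,r.fun)
    for c,cen,ar in obs: print(ar,mask(c,r.x,(480,640)).sum())
E
python3 tri.py
python3 -c "
from h import *
print(proj(cam('scene'),[617.3,-99.1,136.8]),proj(cam('scene'),arm.read_state()['position']))"
```

```text
scene [ 12  12  20  22 259] [277.84 210.32] [ 30.   44.5 110. ]
top [ 13  14  20  18 256] [366.74 220.89] [ 48.  54. 111.]
wrist [  14   18   61   61 2498] [293.78 215.47] [23. 25. 57.]
[ 624.68 -110.87  158.23] [-0.41  0.28  0.44 -1.95  0.65 -0.39]
259 341.9375
256 369.5625
2498 3239.9375
[[277.85 209.59]] [[278.33 210.49]]
```

Run:
```python
from h import *
g=lambda t,s:(255*np.clip(t/255/s,0,1)**.5).astype(np.uint8)
im,s=snap("wrist","w4.png")
a=cv2.resize(g(im[210:360,245:385],.5),(560,600),interpolation=cv2.INTER_CUBIC)
im,s=snap("scene","s4.png")
b=cv2.resize(g(im[180:240,255:303],.5),(240,300),interpolation=cv2.INTER_CUBIC)
c=cv2.resize(g(cv2.imread("pics/scene0.png")[180:240,255:303],.5),(240,300),interpolation=cv2.INTER_CUBIC)
cv2.imwrite("pics/c5.png",np.hstack([a,np.vstack([b,c])]))
```

```text
(no output)
```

View pics/c5.png

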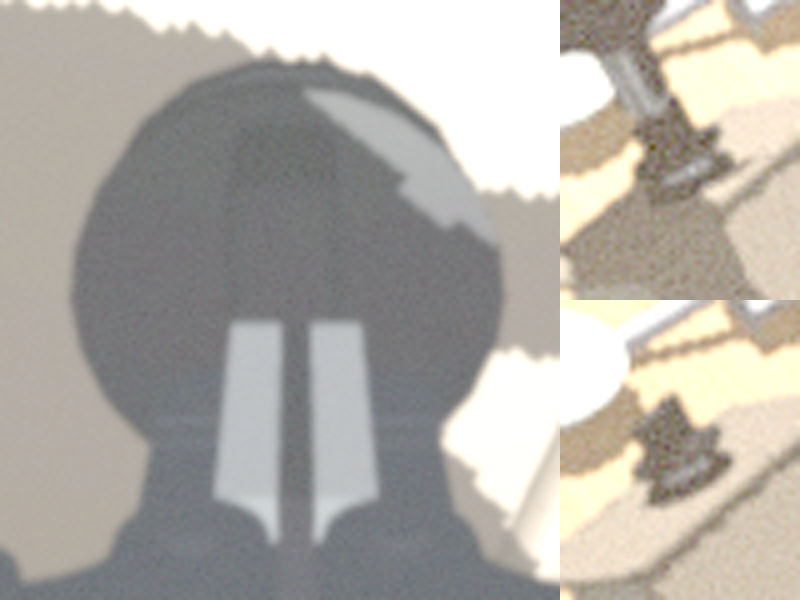

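>>> {"method": "step_arm", "body": {
  "motion": [
    {"dr":[0,0,0],"slide":[0,0,1],"jaw":0},
    {"dr":[0,0,0],"slide":[0,0,2],"jaw":0},
    {"dr":[0,0,0],"slide":[0,0,3],"jaw":0},
    {"dr":[0,0,0],"slide":[0,0,4],"jaw":0},
    {"dr":[0,0,0],"slide":[0,0,5],"jaw":0},
    {"dr":[0,0,0],"slide":[0,0,6],"jaw":0},
    {"dr":[0,0,0],"slide":[0,0,6],"jaw":0},
    {"dr":[0,0,0],"slide":[0,0,6],"jaw":0}
  ]
}}

```text
clock: 6.45
position: [615.9, -95.5, 129.9]
ee_rot: [-0.349, 0.901, 0.257, -0.004]
contact_force: [0.2, -3.0, 6.9]
gripper_width: 0.0
grasp_force: 3.5
```

>>> {"method": "step_arm", "body": {
  "motion": [
    {"dr":[0,0,0],"slide":[0,0,-8],"jaw":36},
    {"dr":[0,0,0],"slide":[0,0,-10],"jaw":36},
    {"dr":[0,0,0],"slide":[0,0,-10],"jaw":36},
    {"dr":[0,0,0],"slide":[0,0,0],"jaw":36},
    {"dr":[0,0,0],"slide":[0,0,8],"jaw":36},
    {"dr":[0,0,0],"slide":[0,0,14],"jaw":36},
    {"dr":[0,0,0],"slide":[0,0,14],"jaw":20},
    {"dr":[0,0,0],"slide":[0,0,14],"jaw":5}
  ]
}}

```text
clock: 7.45
position: [613.4, -89.0, 116.7]
ee_rot: [-0.348, 0.902, 0.257, -0.004]
contact_force: [1.2, -2.0, -1.6]
gripper_width: 10.2
grasp_force: 61.0
```

>>> {"method": "step_arm", "body": {
  "motion": [
    {"dr":[0,0,0],"slide":[0,0,0],"jaw":0},
    {"dr":[0,0,0],"slide":[0,0,0],"jaw":0},
    {"dr":[0,0,0],"slide":[0,0,0],"jaw":0},
    {"dr":[0,0,0],"slide":[0,0,0],"jaw":0},
    {"dr":[0,0,0],"slide":[0,0,2],"jaw":0},
    {"dr":[0,0,0],"slide":[0,0,4],"jaw":0},
    {"dr":[0,0,0],"slide":[0,0,7],"jaw":0},
    {"dr":[0,0,0],"slide":[0,0,7],"jaw":0}
  ]
}}

```text
clock: 8.45
position: [612.6, -86.9, 112.3]
ee_rot: [-0.349, 0.902, 0.255, -0.003]
contact_force: [2.8, -5.7, 3.9]
gripper_width: 10.5
grasp_force: 62.0
```

>>> {"method": "step_arm", "body": {
  "motion": [
    {"dr":[0,0,0],"slide":[0,0,3],"jaw":0},
    {"dr":[0,0,-1.25],"slide":[0,0,4],"jaw":0},
    {"dr":[0,0,-2.5],"slide":[0,0,4],"jaw":0},
    {"dr":[0,0,-3.75],"slide":[0,0,4],"jaw":0},
    {"dr":[0,0,-5.0],"slide":[0,0,4],"jaw":0},
    {"dr":[0,0,-6.25],"slide":[0,0,4],"jaw":0},
    {"dr":[0,0,-7.5],"slide":[0,0,4],"jaw":0},
    {"dr":[0,0,-8.75],"slide":[0,0,4],"jaw":0}
  ]
}}

```text
clock: 9.45
position: [610.8, -85.3, 109.9]
ee_rot: [0.805, -0.536, -0.212, -0.144]
contact_force: [0.3, -7.2, 7.5]
gripper_width: 10.6
grasp_force: 62.4
```

Run:
```python
from h import *
s=arm.read_state();M=R.from_quat(s["ee_rot"]).as_matrix();print(M,s["joints"],s["contact_force"],s["wrist_torque"])
print("force tool",M.T@s["contact_force"],"moment tool",M.T@s["wrist_torque"],s["position"])
```

```text
[[ 0.34 -0.92 -0.19]
 [-0.8  -0.38  0.46]
 [-0.49 -0.   -0.87]] [-0.13  0.63  0.24 -0.45 -1.46  0.64] [ 0.25 -7.21  7.52] [-1.8   0.18  0.15]
force tool [ 2.15  2.5  -9.88] moment tool [-0.83  1.59  0.28] [610.78 -85.32 109.87]
```

>>> {"method": "step_arm", "body": {
  "motion": [
    {"dr":[0,0,0],"slide":[0,0,-2],"jaw":0},
    {"dr":[0,0,0],"slide":[0,0,-4],"jaw":0},
    {"dr":[0,0,0],"slide":[0,0,-6],"jaw":0},
    {"dr":[0,0,0],"slide":[0,0,-8],"jaw":0},
    {"dr":[0,0,0],"slide":[0,0,-10],"jaw":0},
    {"dr":[0,0,0],"slide":[0,0,-11],"jaw":0},
    {"dr":[0,0,0],"slide":[0,0,-11],"jaw":0},
    {"dr":[0,0,0],"slide":[0,0,-11],"jaw":0}
  ]
}}

```text
clock: 10.45
position: [612.2, -88.8, 116.6]
ee_rot: [0.802, -0.538, -0.214, -0.143]
contact_force: [-1.2, -5.5, 2.3]
gripper_width: 10.7
grasp_force: 61.4
```

```bash
cat > st.py <<'E'
from h import *
s=arm.read_state();M=R.from_quat(s["ee_rot"]).as_matrix();print(M,s["joints"],s["position"])
print("force tool",M.T@s["contact_force"],"moment tool",M.T@s["wrist_torque"])
E
python3 st.py
```

```text
[[ 0.33 -0.93 -0.19]
 [-0.8  -0.38  0.46]
 [-0.5   0.   -0.87]] [-0.14  0.63  0.25 -0.45 -1.48  0.63] [612.19 -88.82 116.64]
force tool [ 2.86  3.24 -4.29] moment tool [-0.91  2.04  0.15]
```

```bash
cat > arc.py <<'E'
import sys,json,numpy as np
tx,tz,tot=map(float,sys.argv[1:4])
n=int(sys.argv[4]) if len(sys.argv)>4 else 8
for i in range(1,n+1):
    a=np.radians(tot*i/n); print("%.2f  [%.1f, 0, %.1f]"%(tot*i/n/8, tx*np.cos(a)+tz*np.sin(a)-tx, -tx*np.sin(a)+tz*np.cos(a)-tz))
E
python3 arc.py 86 -71 16
```

```text
0.25  [-2.5, 0, -3.0]
0.50  [-5.2, 0, -5.8]
0.75  [-7.9, 0, -8.6]
1.00  [-10.7, 0, -11.3]
1.25  [-13.6, 0, -13.9]
1.50  [-16.6, 0, -16.3]
1.75  [-19.7, 0, -18.7]
2.00  [-22.9, 0, -21.0]
```

>>> {"method": "step_arm", "body": {
  "motion": [
    {"dr":[0,0.25,0],"slide":[-2.5,0,-3.0],"jaw":0},
    {"dr":[0,0.5,0],"slide":[-5.2,0,-5.8],"jaw":0},
    {"dr":[0,0.75,0],"slide":[-7.9,0,-8.6],"jaw":0},
    {"dr":[0,1.0,0],"slide":[-10.7,0,-11.3],"jaw":0},
    {"dr":[0,1.25,0],"slide":[-13.6,0,-13.9],"jaw":0},
    {"dr":[0,1.5,0],"slide":[-16.6,0,-16.3],"jaw":0},
    {"dr":[0,1.75,0],"slide":[-19.7,0,-18.7],"jaw":0},
    {"dr":[0,2.0,0],"slide":[-22.9,0,-21.0],"jaw":0}
  ]
}}

```text
clock: 11.45
position: [609.0, -80.8, 146.0]
ee_rot: [0.824, -0.554, -0.099, -0.066]
contact_force: [0.7, -8.4, -0.4]
gripper_width: 10.7
grasp_force: 61.3
```

```bash
python3 st.py; python3 arc.py 86 -71 24
```

```text
[[ 0.37 -0.93 -0.09]
 [-0.9  -0.38  0.22]
 [-0.24  0.   -0.97]] [ 0.01  0.49  0.08 -0.23 -1.27  0.46] [608.97 -80.78 146.03]
force tool [ 7.94  2.57 -1.51] moment tool [-0.78  2.53  0.17]
0.38  [-3.8, 0, -4.4]
0.75  [-7.9, 0, -8.6]
1.12  [-12.2, 0, -12.6]
1.50  [-16.6, 0, -16.3]
1.88  [-21.3, 0, -19.8]
2.25  [-26.1, 0, -23.1]
2.62  [-31.2, 0, -26.1]
3.00  [-36.3, 0, -28.8]
```

>>> {"method": "step_arm", "body": {
  "motion": [
    {"dr":[0,0.38,0],"slide":[-3.8,0,-4.4],"jaw":0},
    {"dr":[0,0.75,0],"slide":[-7.9,0,-8.6],"jaw":0},
    {"dr":[0,1.12,0],"slide":[-12.2,0,-12.6],"jaw":0},
    {"dr":[0,1.5,0],"slide":[-16.6,0,-16.3],"jaw":0},
    {"dr":[0,1.88,0],"slide":[-21.3,0,-19.8],"jaw":0},
    {"dr":[0,2.25,0],"slide":[-26.1,0,-23.1],"jaw":0},
    {"dr":[0,2.62,0],"slide":[-31.2,0,-26.1],"jaw":0},
    {"dr":[0,3.0,0],"slide":[-36.3,0,-28.8],"jaw":0}
  ]
}}

```text
clock: 12.45
position: [598.5, -54.3, 184.2]
ee_rot: [0.827, -0.555, 0.075, 0.05]
contact_force: [2.1, -7.9, 2.8]
gripper_width: 10.5
grasp_force: 61.4
```

```bash
python3 st.py
```

```text
[[ 0.37 -0.93  0.07]
 [-0.91 -0.38 -0.17]
 [ 0.18 -0.   -0.98]] [ 0.27  0.32 -0.23  0.21 -1.    0.  ] [598.5  -54.32 184.18]
force tool [ 8.46  1.03 -1.31] moment tool [-0.61  2.39  0.2 ]
```

>>> {"method": "step_arm", "body": {
  "motion": [
    {"dr":[0,0.38,0],"slide":[-3.8,0,-4.4],"jaw":0},
    {"dr":[0,0.75,0],"slide":[-7.9,0,-8.6],"jaw":0},
    {"dr":[0,1.12,0],"slide":[-12.2,0,-12.6],"jaw":0},
    {"dr":[0,1.5,0],"slide":[-16.6,0,-16.3],"jaw":0},
    {"dr":[0,1.88,0],"slide":[-21.3,0,-19.8],"jaw":0},
    {"dr":[0,2.25,0],"slide":[-26.1,0,-23.1],"jaw":0},
    {"dr":[0,2.62,0],"slide":[-31.2,0,-26.1],"jaw":0},
    {"dr":[0,3.0,0],"slide":[-36.3,0,-28.8],"jaw":0}
  ]
}}

```text
clock: 13.45
position: [583.2, -16.0, 207.0]
ee_rot: [0.793, -0.533, 0.246, 0.164]
contact_force: [3.1, -3.8, 4.6]
gripper_width: 10.5
grasp_force: 61.2
```

```bash
python3 st.py;python3 arc.py 86 -71 22
```

```text
[[ 0.31 -0.93  0.22]
 [-0.76 -0.38 -0.52]
 [ 0.57 -0.   -0.82]] [ 0.51  0.27 -0.53  0.73 -0.99 -0.61] [583.18 -16.04 207.03]
force tool [ 6.5  -1.45 -1.14] moment tool [0.17 1.3  0.08]
0.34  [-3.5, 0, -4.0]
0.69  [-7.2, 0, -7.9]
1.03  [-11.1, 0, -11.6]
1.38  [-15.1, 0, -15.1]
1.72  [-19.3, 0, -18.4]
2.06  [-23.7, 0, -21.5]
2.41  [-28.2, 0, -24.4]
2.75  [-32.9, 0, -27.0]
```

>>> {"method": "step_arm", "body": {
  "motion": [
    {"dr":[0,0.38,0],"slide":[-3.8,0,-4.4],"jaw":0},
    {"dr":[0,0.75,0],"slide":[-7.9,0,-8.6],"jaw":0},
    {"dr":[0,1.12,0],"slide":[-12.2,0,-12.6],"jaw":0},
    {"dr":[0,1.5,0],"slide":[-16.6,0,-16.3],"jaw":0},
    {"dr":[0,1.88,0],"slide":[-21.3,0,-19.8],"jaw":0},
    {"dr":[0,2.25,0],"slide":[-26.1,0,-23.1],"jaw":0},
    {"dr":[0,2.62,0],"slide":[-31.2,0,-26.1],"jaw":0},
    {"dr":[0,3.0,0],"slide":[-36.3,0,-28.8],"jaw":0}
  ]
}}

```text
clock: 14.45
position: [565.9, 27.5, 210.9]
ee_rot: [0.724, -0.487, 0.406, 0.271]
contact_force: [3.8, -1.3, 6.6]
gripper_width: 10.7
grasp_force: 61.1
```

```bash
python3 st.py;python3 arc.py 86 -71 8 4
```

```text
[[ 0.19 -0.93  0.32]
 [-0.49 -0.38 -0.79]
 [ 0.85 -0.   -0.52]] [ 0.7   0.38 -0.69  1.04 -1.23 -1.07] [565.86  27.45 210.9 ]
force tool [ 6.96 -3.01 -1.21] moment tool [0.61 0.31 0.06]
0.25  [-2.5, 0, -3.0]
0.50  [-5.2, 0, -5.8]
0.75  [-7.9, 0, -8.6]
1.00  [-10.7, 0, -11.3]
```

>>> {"method": "step_arm", "body": {
  "motion": [
    {"dr":[0,0.25,0],"slide":[-2.5,0,-3.0],"jaw":0},
    {"dr":[0,0.5,0],"slide":[-5.2,0,-5.8],"jaw":0},
    {"dr":[0,0.75,0],"slide":[-7.9,0,-8.6],"jaw":0},
    {"dr":[0,1.0,0],"slide":[-10.7,0,-11.3],"jaw":0},
    {"dr":[0,1.0,0],"slide":[-10.7,0,-11.3],"jaw":0},
    {"dr":[0,1.0,0],"slide":[-10.7,0,-11.3],"jaw":30},
    {"dr":[0,1.0,0],"slide":[-10.7,0,-11.3],"jaw":40},
    {"dr":[0,1.0,0],"slide":[-10.7,0,-11.3],"jaw":40}
  ]
}}

```text
clock: 15.45
position: [559.4, 40.9, 204.9]
ee_rot: [0.695, -0.467, 0.453, 0.304]
contact_force: [-0.4, -0.4, 0.2]
gripper_width: 39.9
grasp_force: 0.0
```

```bash
python3 st.py
python3 - <<'E'
from h import *
s=arm.read_state(); np.save("openpose.npy",np.r_[s["position"],s["ee_rot"]])
# block grasp pose: tool down, y_t along block y (55 mm)
yaw=.38
for f in (0,1):
    x=np.array([np.cos(yaw+np.pi*f),np.sin(yaw+np.pi*f),0]); z=np.array([0,0,-1.]); T=np.c_[x,np.cross(z,x),z]
    goto(np.array([575,348,200.]),T,s); print("est j6", yaw+np.pi*f+np.pi/2-np.arctan2(348,575))
E
```

```text
[[ 0.15 -0.93  0.35]
 [-0.37 -0.38 -0.85]
 [ 0.91 -0.   -0.4 ]] [ 0.75  0.45 -0.72  1.08 -1.32 -1.18] [559.36  40.93 204.89]
force tool [0.24 0.56 0.12] moment tool [-0.02 -1.82 -0.01]
dr [ 6.39 -6.45 -9.82] slide [-117.02 -130.63 -252.59]
est j6 1.4065493381978018
dr [-6.46 -6.41  9.91] slide [-117.02 -130.63 -252.59]
est j6 4.548141991787595
```

>>> {"method": "step_arm", "body": {
  "motion": [
    {"dr":[0,0,0],"slide":[0,0,-30],"jaw":45},
    {"dr":[0,0,0],"slide":[0,0,-65],"jaw":60},
    {"dr":[-0.58,-0.58,0.89],"slide":[-10,-12,-90],"jaw":75},
    {"dr":[-1.16,-1.15,1.78],"slide":[-21,-24,-110],"jaw":80},
    {"dr":[-1.74,-1.73,2.68],"slide":[-32,-35,-130],"jaw":80},
    {"dr":[-2.33,-2.31,3.57],"slide":[-42,-47,-148],"jaw":80},
    {"dr":[-2.9,-2.88,4.46],"slide":[-53,-59,-165],"jaw":80},
    {"dr":[-3.4,-3.4,5.25],"slide":[-62,-69,-180],"jaw":80}
  ]
}}

```text
clock: 16.45
position: [551.8, 243.8, 220.6]
ee_rot: [-0.48, 0.829, -0.239, -0.159]
contact_force: [-0.2, -0.1, -0.5]
gripper_width: 79.9
grasp_force: 0.0
```

Run:
```python
from h import *
s=arm.read_state();print(s["joints"],s["position"])
yaw=.38+np.pi
x=np.array([np.cos(yaw),np.sin(yaw),0]); z=np.array([0,0,-1.]); T=np.c_[x,np.cross(z,x),z]
goto(np.array([575,348,180.]),T,s)
```

```text
[ 0.86  0.54  0.04  0.34 -1.56 -1.47] [551.76 243.77 220.58]
dr [-3.03 -2.98  4.65] slide [-106.35   33.99  -24.17]
```

>>> {"method": "step_arm", "body": {
  "motion": [
    {"dr":[-0.5,-0.5,0.77],"slide":[-18,6,-4],"jaw":80},
    {"dr":[-1.0,-1.0,1.55],"slide":[-36,11,-8],"jaw":80},
    {"dr":[-1.5,-1.5,2.32],"slide":[-53,17,-12],"jaw":80},
    {"dr":[-2.0,-2.0,3.1],"slide":[-71,23,-16],"jaw":80},
    {"dr":[-2.5,-2.5,3.87],"slide":[-89,28,-20],"jaw":80},
    {"dr":[-3.03,-2.98,4.65],"slide":[-106,34,-24],"jaw":80},
    {"dr":[-3.03,-2.98,4.65],"slide":[-106,34,-24],"jaw":80},
    {"dr":[-3.03,-2.98,4.65],"slide":[-106,34,-24],"jaw":80}
  ]
}}

```text
clock: 17.45
position: [574.3, 346.3, 180.3]
ee_rot: [-0.192, 0.981, -0.002, -0.001]
contact_force: [0.2, 0.9, 1.0]
gripper_width: 80.2
grasp_force: 0.0
```

Run:
```python
from h import *
im,s=snap("wrist","w5.png");print(s["joints"],s["position"],s["ee_rot"])
sc=optics.get_image("scene")
a=cv2.resize(im[80:480,80:560],None,fx=1.1,fy=1.1)   # 528x440
b=cv2.resize(sc[150:300,220:340],(272,340))
o=np.zeros((440,800,3),np.uint8);o[:,:528]=a;o[:340,528:]=b;cv2.imwrite("pics/c6.png",o)
# code-side block estimate: top-view mask of table depth unavailable; print predicted block corner pixels
c=cam("wrist",s);B=np.array([(40,27.5,38),(40,-27.5,38),(-40,-27.5,38),(-40,27.5,38)])
print(proj(c,R.from_euler('z',.38).apply(B)+[575,348,0]), (proj(c,R.from_euler('z',.38).apply(B)+[575,348,0])-80)*1.1)
```

```text
[ 0.78  0.48  0.1   0.   -1.19 -1.97] [574.28 346.35 180.33] [-0.19  0.98 -0.   -0.  ]
[[349.49 263.21]
 [288.51 262.76]
 [286.85 173.14]
 [352.46 173.61]] [[296.44 201.54]
 [229.36 201.04]
 [227.54 102.46]
 [299.71 102.97]]
```

View pics/c6.png

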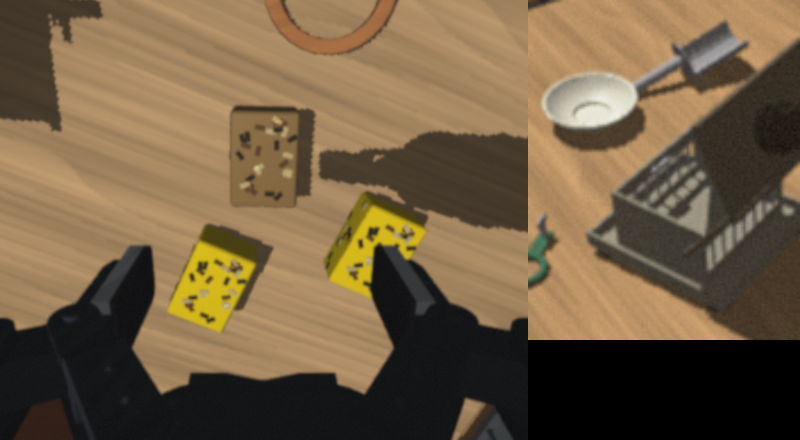

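>>> {"method": "step_arm", "body": {
  "motion": [
    {"dr":[0,0,0],"slide":[-3,1,40],"jaw":76},
    {"dr":[0,0,0],"slide":[-6,2,85],"jaw":76},
    {"dr":[0,0,0],"slide":[-6,2,125],"jaw":76},
    {"dr":[0,0,0],"slide":[-6,2,155],"jaw":76},
    {"dr":[0,0,0],"slide":[-6,2,172],"jaw":76},
    {"dr":[0,0,0],"slide":[-6,2,180],"jaw":76},
    {"dr":[0,0,0],"slide":[-6,2,185],"jaw":76},
    {"dr":[0,0,0],"slide":[-6,2,185],"jaw":76}
  ]
}}

```text
clock: 18.55
position: [579.5, 350.4, -3.9]
ee_rot: [-0.191, 0.982, -0.001, 0.0]
contact_force: [0.2, 0.6, -0.9]
gripper_width: 76.1
grasp_force: 0.0
```

>>> {"method": "step_arm", "body": {
  "motion": [
    {"dr":[0,0,0],"slide":[0,0,3],"jaw":76},
    {"dr":[0,0,0],"slide":[0,0,6],"jaw":76},
    {"dr":[0,0,0],"slide":[0,0,9],"jaw":76},
    {"dr":[0,0,0],"slide":[0,0,12],"jaw":76},
    {"dr":[0,0,0],"slide":[0,0,14],"jaw":76},
    {"dr":[0,0,0],"slide":[0,0,16],"jaw":76},
    {"dr":[0,0,0],"slide":[0,0,16],"jaw":76},
    {"dr":[0,0,0],"slide":[0,0,16],"jaw":76}
  ]
}}

```text
clock: 19.55
position: [579.2, 350.1, -20.5]
ee_rot: [-0.191, 0.982, -0.002, -0.0]
contact_force: [-0.1, -0.2, -0.1]
gripper_width: 76.0
grasp_force: 0.0
```

>>> {"method": "step_arm", "body": {
  "motion": [
    {"dr":[0,0,0],"slide":[0,0,0],"jaw":60},
    {"dr":[0,0,0],"slide":[0,0,0],"jaw":50},
    {"dr":[0,0,0],"slide":[0,0,0],"jaw":45},
    {"dr":[0,0,0],"slide":[0,0,0],"jaw":45},
    {"dr":[0,0,0],"slide":[0,0,0],"jaw":45},
    {"dr":[0,0,0],"slide":[0,0,-10],"jaw":45},
    {"dr":[0,0,0],"slide":[0,0,-40],"jaw":45},
    {"dr":[0,0,0],"slide":[0,0,-80],"jaw":45}
  ]
}}

```text
clock: 20.55
position: [577.6, 349.2, 58.1]
ee_rot: [-0.191, 0.982, -0.003, -0.003]
contact_force: [0.2, 1.1, -2.1]
gripper_width: 54.2
grasp_force: 64.5
```

Run:
```python
from h import *
s=arm.read_state();print(s["joints"],s["position"],s["gripper_width"],s["grasp_force"],s["contact_force"])
f=np.array([597.75,-51.4]);yf=1.955
yaw=yf-np.pi
x=np.array([np.cos(yaw),np.sin(yaw),0]); z=np.array([0,0,-1.]); T=np.c_[x,np.cross(z,x),z]
p=np.r_[f+5*np.array([np.cos(yf),np.sin(yf)]),160]; print(p)
goto(p,T,s)
```

```text
[ 0.78  0.59 -0.03  0.   -0.95 -1.97] [577.64 349.22  58.07] 54.20949255158589 64.49378371238708 [ 0.21  1.14 -2.12]
[595.88 -46.76 160.  ]
dr [  0.01  -0.06 -11.25] slide [ 132.07 -374.43  -99.45]
```

>>> {"method": "step_arm", "body": {
  "motion": [
    {"dr":[0,0,-0.6],"slide":[0,0,-45],"jaw":45},
    {"dr":[0,0,-1.5],"slide":[0,0,-95],"jaw":45},
    {"dr":[0,0,-2.4],"slide":[0,0,-150],"jaw":45},
    {"dr":[0,0,-3.3],"slide":[3,-9,-200],"jaw":45},
    {"dr":[0,0,-4.3],"slide":[13,-37,-222],"jaw":45},
    {"dr":[0,0,-5.3],"slide":[26,-75,-222],"jaw":45},
    {"dr":[0,-0.03,-6.3],"slide":[40,-112,-222],"jaw":45},
    {"dr":[0,-0.03,-7.3],"slide":[53,-150,-222],"jaw":45}
  ]
}}

```text
clock: 21.55
position: [585.3, 190.8, 281.1]
ee_rot: [-0.647, 0.762, -0.0, -0.0]
contact_force: [0.7, -1.2, -1.5]
gripper_width: 54.0
grasp_force: 64.8
```

```bash
cat > place.py <<'E'
from h import *
import sys
s=arm.read_state();print(s["joints"],s["position"],s["gripper_width"],s["contact_force"])
f=np.array([597.75,-51.4]);yf=1.955
yaw=yf-np.pi
x=np.array([np.cos(yaw),np.sin(yaw),0]); z=np.array([0,0,-1.]); T=np.c_[x,np.cross(z,x),z]
goto(np.r_[f+5*np.array([np.cos(yf),np.sin(yf)]),float(sys.argv[1])],T,s)
E
python3 place.py 280
```

```text
[ 0.58  0.33  0.11  0.   -1.35 -0.74] [585.27 190.83 281.08] 53.99191121853044 [ 0.71 -1.2  -1.49]
dr [ 0.   -0.   -3.91] slide [232.76 -48.87   1.18]
```

>>> {"method": "step_arm", "body": {
  "motion": [
    {"dr":[0,0,-0.6],"slide":[35,-7,0],"jaw":45},
    {"dr":[0,0,-1.3],"slide":[75,-16,0],"jaw":45},
    {"dr":[0,0,-2.0],"slide":[115,-24,0],"jaw":45},
    {"dr":[0,0,-2.7],"slide":[155,-33,0],"jaw":45},
    {"dr":[0,0,-3.3],"slide":[195,-41,1],"jaw":45},
    {"dr":[0,0,-3.91],"slide":[225,-47,1],"jaw":45},
    {"dr":[0,0,-3.91],"slide":[233,-49,1],"jaw":45},
    {"dr":[0,0,-3.91],"slide":[233,-49,1],"jaw":45}
  ]
}}

```text
clock: 22.55
position: [595.5, -45.8, 280.4]
ee_rot: [0.827, -0.562, 0.0, -0.0]
contact_force: [0.7, 0.0, -2.7]
gripper_width: 53.8
grasp_force: 64.7
```

```bash
python3 place.py 110
python3 - <<'E'
from h import *
im,s=snap("wrist","w6.png"); sc,_=snap("scene","s6.png"); tp,_=snap("top","t6.png")
# predicted hopper rim corners in wrist/top and block in place for overlay
fy=1.955; fr=lambda p:R.from_euler('z',fy).apply(p)+[597.75,-51.4,0]
rim=fr(np.array([(-66,-79,100),(66,-79,100),(66,79,100),(-66,79,100)],float)); lip=fr(np.array([(-50,-17,96),(-50,17,96),(-62,17,96),(-62,-17,96)],float))
tray=fr(np.array([(-100,-95,32),(100,-95,32),(100,95,32),(-100,95,32)],float))
c=cam("wrist",s)
for P,col in((rim,(0,0,255)),(lip,(0,255,0)),(tray,(255,0,0))): cv2.polylines(im,[np.int32(proj(c,P))],True,col,1)
c2=cam("top")
for P,col in((rim,(0,0,255)),(lip,(0,255,0)),(tray,(255,0,0))): cv2.polylines(tp,[np.int32(proj(c2,P))],True,col,1)
cv2.imwrite("pics/c7.png",np.hstack([im[:,60:560],cv2.resize(tp[150:310,265:365],(300,480),interpolation=cv2.INTER_CUBIC)]))
E
```

```text
[ 0.19  0.3   0.06 -0.   -1.34  0.18] [595.48 -45.77 280.41] 53.83692048898587 [ 0.7   0.02 -2.66]
dr [-0.01 -0.   -0.05] slide [  1.04   0.18 170.41]
```

View pics/c7.png

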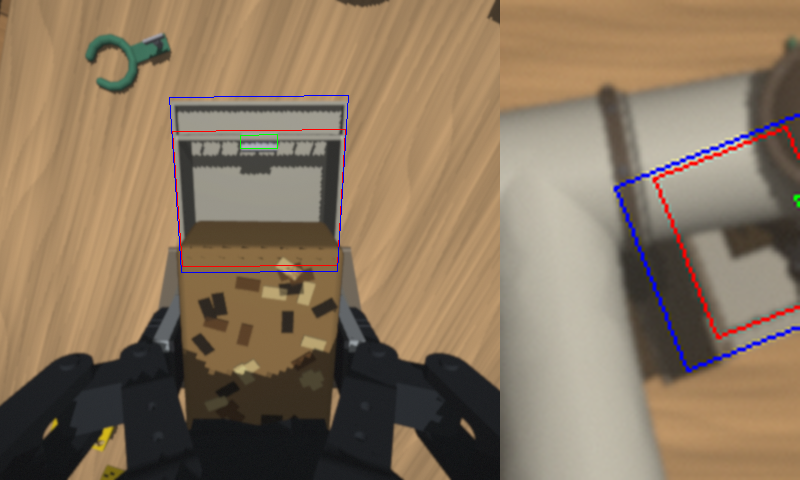

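The view shows the block held over the open hopper, with the drawn outlines (red rim, green lip) about 4 px above the true ones at rim row ~135 and lip ~145. The feeder is therefore about 3–4 mm further along +x_f than fitted. Before lowering, I check the forearm's clearance to the raised roof.

Run:
```python
from h import *
D=[([1.4306,.3856,.0066],[242.4,575.4,204.2],[.9802,-.1982,0,0]),([.43,.22,.05],[467.4,158.6,285.6],[.711,-.683,-.168,.004]),([-.22,.61,.6],[634.4,-152,270.8],[-.338,.905,.26,-.004]),([-.16,.62,.31],[616.6,-104.4,149],[-.349,.901,.257,-.004]),([.01,.49,.08],[609,-80.8,146],[.824,-.554,-.099,-.066]),([.27,.32,-.23],[598.5,-54.3,184.2],[.827,-.555,.075,.05]),([.51,.27,-.53],[583.2,-16,207],[.793,-.533,.246,.164]),([.70,.38,-.69],[565.9,27.5,210.9],[.724,-.487,.406,.271]),([.75,.45,-.72],[559.4,40.9,204.9],[.695,-.467,.453,.304]),([.86,.54,.04],[551.8,243.8,220.6],[-.48,.829,-.239,-.159]),([.78,.48,.10],[574.3,346.3,180.3],[-.192,.981,0,0]),([.78,.59,-.03],[577.6,349.2,58.1],[-.191,.982,-.003,-.003]),([.58,.33,.11],[585.3,190.8,281.1],[-.647,.762,0,0]),([.19,.30,.06],[595.5,-45.8,280.4],[.827,-.562,0,0])]
A=[];b=[]
for j,p,q in D:
    c,s_=np.cos(j[0]),np.sin(j[0]);psi=j[1]-j[2]+np.pi/2;Z=R.from_quat(q).as_matrix()[:,2]
    rad=[1,np.sin(j[1]),np.sin(psi),np.cos(psi),0];ver=[0,np.cos(j[1]),np.cos(psi),-np.sin(psi),1]
    A+=[np.r_[np.array(rad)*c,Z[0]],np.r_[np.array(rad)*s_,Z[1]],np.r_[ver,Z[2]]];b+=p
x,res,rk,sv=np.linalg.lstsq(np.array(A),np.array(b),rcond=None);print("a1,l2,l3,e,h,L",x,"rms",np.sqrt(res/len(b)),rk)
```

```text
a1,l2,l3,e,h,L [147.08 571.55 246.02 -54.65  52.54 343.6 ] rms [84.17] 6
```

Run:
```python
from h import *
D=[([1.4306,.3856,.0066],[242.4,575.4,204.2],[.9802,-.1982,0,0]),([.43,.22,.05],[467.4,158.6,285.6],[.711,-.683,-.168,.004]),([-.22,.61,.6],[634.4,-152,270.8],[-.338,.905,.26,-.004]),([-.16,.62,.31],[616.6,-104.4,149],[-.349,.901,.257,-.004]),([.01,.49,.08],[609,-80.8,146],[.824,-.554,-.099,-.066]),([.27,.32,-.23],[598.5,-54.3,184.2],[.827,-.555,.075,.05]),([.51,.27,-.53],[583.2,-16,207],[.793,-.533,.246,.164]),([.70,.38,-.69],[565.9,27.5,210.9],[.724,-.487,.406,.271]),([.75,.45,-.72],[559.4,40.9,204.9],[.695,-.467,.453,.304]),([.86,.54,.04],[551.8,243.8,220.6],[-.48,.829,-.239,-.159]),([.78,.48,.10],[574.3,346.3,180.3],[-.192,.981,0,0]),([.78,.59,-.03],[577.6,349.2,58.1],[-.191,.982,-.003,-.003]),([.58,.33,.11],[585.3,190.8,281.1],[-.647,.762,0,0]),([.19,.30,.06],[595.5,-45.8,280.4],[.827,-.562,0,0])]
A=[];b=[]
for j,p,q in D:
    c,s_=np.cos(j[0]),np.sin(j[0]);psi=j[1]-j[2]+np.pi/2;Z=R.from_quat(q).as_matrix()[:,2]
    rad=[1,np.sin(j[1]),np.sin(psi),np.cos(psi),0];ver=[0,np.cos(j[1]),np.cos(psi),-np.sin(psi),1]
    A+=[np.r_[np.array(rad)*c,Z[0],s_],np.r_[np.array(rad)*s_,Z[1],-c],np.r_[ver,Z[2],0]];b+=p
x,res,rk,sv=np.linalg.lstsq(np.array(A),np.array(b),rcond=None);print("a1,l2,l3,e,h,L,lat",x,"rms",np.sqrt(res/len(b)),rk)
```

```text
a1,l2,l3,e,h,L,lat [182.3  529.2  228.77 -25.62  43.99 270.78 145.62] rms [19.06] 7
```

Run:
```python
from h import *
D=[([1.4306,.3856,.0066,-.0005,-1.194],[242.4,575.4,204.2],[.9802,-.1982,0,0]),([.43,.22,.05,-.31,-1.53],[467.4,158.6,285.6],[.711,-.683,-.168,.004]),([-.22,.61,.6,-.45,-1.84],[634.4,-152,270.8],[-.338,.905,.26,-.004]),([-.16,.62,.31,-.44,-1.55],[616.6,-104.4,149],[-.349,.901,.257,-.004]),([-.13,.63,.24,-.45,-1.46],[610.8,-85.3,109.9],[.805,-.536,-.212,-.144]),([.01,.49,.08,-.23,-1.27],[609,-80.8,146],[.824,-.554,-.099,-.066]),([.27,.32,-.23,.21,-1.],[598.5,-54.3,184.2],[.827,-.555,.075,.05]),([.51,.27,-.53,.73,-.99],[583.2,-16,207],[.793,-.533,.246,.164]),([.70,.38,-.69,1.04,-1.23],[565.9,27.5,210.9],[.724,-.487,.406,.271]),([.75,.45,-.72,1.08,-1.32],[559.4,40.9,204.9],[.695,-.467,.453,.304]),([.86,.54,.04,.34,-1.56],[551.8,243.8,220.6],[-.48,.829,-.239,-.159]),([.78,.48,.10,0,-1.19],[574.3,346.3,180.3],[-.192,.981,0,0]),([.78,.59,-.03,0,-.95],[577.6,349.2,58.1],[-.191,.982,-.003,-.003]),([.58,.33,.11,0,-1.35],[585.3,190.8,281.1],[-.647,.762,0,0]),([.19,.30,.06,0,-1.34],[595.5,-45.8,280.4],[.827,-.562,0,0])]
E=lambda a,t:R.from_euler(a,t).as_matrix()
for s in(1,-1):
    A=[];b=[];err=[]
    for j,p,q in D:
        F1=E('z',j[0]);F2=F1@E('y',j[1]);F3=F2@E('y',-j[2]);F4=F3@E('x',s*j[3]);F5=F4@E('y',-j[4])
        err.append(np.degrees(np.arccos(np.clip(F5[:,0]@R.from_quat(q).as_matrix()[:,2],-1,1))))
        A.append(np.c_[F1,F2[:,2],F3[:,0],F3[:,2],F4[:,1],F5[:,0]]);b+=p
    x,res,rk,sv=np.linalg.lstsq(np.vstack(A),np.array(b),rcond=None)
    print(s,"orient err",np.round(err,1));print("a1,lat,h,l2,F3x,F3z,F4y,L",x,np.sqrt(res/len(b)),rk)
```

```text
1 orient err [  0.1  35.5  49.4  50.3  51.1  25.3  20.4  68.  108.6 117.5  38.9   0.
   0.5   0.    0.5]
a1,lat,h,l2,F3x,F3z,F4y,L [ 302.64 -234.87   59.62  272.35  230.84 -174.98   95.07 -166.36] [51.86] 8
-1 orient err [0.1 0.5 0.4 0.1 0.4 0.6 0.5 0.3 0.1 0.2 0.3 0.  0.5 0.  0.5]
a1,lat,h,l2,F3x,F3z,F4y,L [  -1.31    1.14  162.65  560.81  423.49    3.01 -160.55  323.74] [1.65] 8
```

>>> {"method": "step_arm", "body": {
  "motion": [
    {"dr":[0,0,-0.05],"slide":[-2,0,35],"jaw":45},
    {"dr":[0,0,-0.05],"slide":[-2,0,75],"jaw":45},
    {"dr":[0,0,-0.05],"slide":[-2,0,115],"jaw":45},
    {"dr":[0,0,-0.05],"slide":[-2,0,150],"jaw":45},
    {"dr":[0,0,-0.05],"slide":[-2,0,180],"jaw":45},
    {"dr":[0,0,-0.05],"slide":[-2,0,205],"jaw":45},
    {"dr":[0,0,-0.05],"slide":[-2,0,220],"jaw":45},
    {"dr":[0,0,-0.05],"slide":[-2,0,225],"jaw":45}
  ]
}}

```text
clock: 23.7
position: [595.6, -43.4, 55.4]
ee_rot: [0.83, -0.558, 0.001, -0.0]
contact_force: [-0.0, 0.1, -1.5]
gripper_width: 54.2
grasp_force: 64.7
```

>>> {"method": "step_arm", "body": {
  "motion": [
    {"dr":[0,0,0],"slide":[0,0,8],"jaw":45},
    {"dr":[0,0,0],"slide":[0,0,16],"jaw":45},
    {"dr":[0,0,0],"slide":[0,0,24],"jaw":45},
    {"dr":[0,0,0],"slide":[0,0,31],"jaw":45},
    {"dr":[0,0,0],"slide":[0,0,37],"jaw":45},
    {"dr":[0,0,0],"slide":[0,0,40],"jaw":45},
    {"dr":[0,0,0],"slide":[0,0,41],"jaw":45},
    {"dr":[0,0,0],"slide":[0,0,41],"jaw":45}
  ]
}}

```text
clock: 24.7
position: [595.9, -44.0, 15.1]
ee_rot: [0.83, -0.558, 0.001, -0.001]
contact_force: [-0.0, 0.3, -3.1]
gripper_width: 54.3
grasp_force: 64.7
```

>>> {"method": "step_arm", "body": {
  "motion": [
    {"dr":[0,0,0],"slide":[0,0,1],"jaw":45},
    {"dr":[0,0,0],"slide":[0,0,2],"jaw":45},
    {"dr":[0,0,0],"slide":[0,0,3],"jaw":45},
    {"dr":[0,0,0],"slide":[0,0,4],"jaw":45},
    {"dr":[0,0,0],"slide":[0,0,5],"jaw":45},
    {"dr":[0,0,0],"slide":[0,0,5.5],"jaw":45},
    {"dr":[0,0,0],"slide":[0,0,6],"jaw":45},
    {"dr":[0,0,0],"slide":[0,0,6],"jaw":45}
  ]
}}

```text
clock: 25.7
position: [595.8, -43.9, 10.0]
ee_rot: [0.83, -0.558, 0.001, -0.001]
contact_force: [-3.5, 0.5, 5.0]
gripper_width: 54.0
grasp_force: 65.6
```

>>> {"method": "step_arm", "body": {
  "motion": [
    {"dr":[0,0,0],"slide":[0,0,0],"jaw":58},
    {"dr":[0,0,0],"slide":[0,0,0],"jaw":64},
    {"dr":[0,0,0],"slide":[0,0,0],"jaw":70},
    {"dr":[0,0,0],"slide":[0,0,0],"jaw":72},
    {"dr":[0,0,0],"slide":[0,0,-8],"jaw":72},
    {"dr":[0,0,0],"slide":[0,0,-30],"jaw":72},
    {"dr":[0,0,0],"slide":[0,0,-70],"jaw":72},
    {"dr":[0,0,0],"slide":[0,0,-120],"jaw":72}
  ]
}}

```text
clock: 26.7
position: [594.8, -44.0, 129.9]
ee_rot: [0.83, -0.558, 0.0, 0.0]
contact_force: [0.8, 0.1, -0.6]
gripper_width: 72.1
grasp_force: 0.0
```

Run:
```python
from h import *
s=arm.read_state();print(s["joints"],s["position"],s["contact_force"])
im,s=snap("wrist","w7.png")
# numeric look: block-coloured region (brown, saturated) within the hopper; find its min-area rectangle
c=cam("wrist",s); yf=1.955
hsv=cv2.cvtColor(im,cv2.COLOR_BGR2HSV)
fr=lambda p:R.from_euler('z',yf).apply(p)+[599,-54,0]
fl=proj(c,fr(np.array([(-62,-75,30),(62,-75,30),(62,75,30),(-62,75,30)],float)))
print("inner floor px",fl)
m=np.zeros(im.shape[:2],np.uint8);cv2.fillConvexPoly(m,np.int32(fl),1)
b=((hsv[...,1]>75)&(hsv[...,0]>8)&(hsv[...,0]<25)&(m>0)).astype(np.uint8)
b=cv2.morphologyEx(b,cv2.MORPH_CLOSE,np.ones((15,15)))
n,l,st,ce=cv2.connectedComponentsWithStats(b);i=1+np.argmax(st[1:,4]);print(st[i])
pts=np.argwhere(l==i)[:,::-1].astype(np.float32);r=cv2.minAreaRect(pts);print(r)
B=fr(np.array([(40,27.5,68),(40,-27.5,68),(-40,-27.5,68),(-40,27.5,68)],float));print("pred block top",proj(c,B))
o=np.load("openpose.npy");T=R.from_quat(o[3:]).as_matrix();print(o[:3])
goto(o[:3]-T[:,2]*110,T,s)
```

```text
[ 0.2   0.4  -0.17  0.   -1.    0.19] [594.84 -44.01 129.87] [ 0.8   0.13 -0.65]
inner floor px [[212.19 129.84]
 [225.15 292.07]
 [412.9  292.42]
 [426.72 130.3 ]]
[ 276  181   85  112 9089]
((318.0, 236.5), (111.0, 84.0), 90.0)
pred block top [[359.52 286.68]
 [278.87 286.53]
 [275.   167.48]
 [364.05 167.66]]
[559.36  40.93 204.89]
dr [ 0.01  8.27 -0.01] slide [-192.58    1.13 -119.59]
```

>>> {"method": "step_arm", "body": {
  "motion": [
    {"dr":[0,0,0],"slide":[0,0,-50],"jaw":60},
    {"dr":[0,0,0],"slide":[0,0,-105],"jaw":50},
    {"dr":[0,0,0],"slide":[0,0,-160],"jaw":44},
    {"dr":[0,0,0],"slide":[-45,-9,-165],"jaw":44},
    {"dr":[0,0,0],"slide":[-100,-19,-165],"jaw":44},
    {"dr":[0,0,0],"slide":[-155,-30,-165],"jaw":44},
    {"dr":[0,0,0],"slide":[-210,-40,-165],"jaw":44},
    {"dr":[0,0,0],"slide":[-265,-50,-165],"jaw":44}
  ]
}}

```text
clock: 27.75
position: [541.1, 222.1, 294.5]
ee_rot: [0.83, -0.558, 0.001, -0.001]
contact_force: [0.7, -0.2, 0.5]
gripper_width: 44.1
grasp_force: 0.0
```

```bash
cat > back.py <<'E'
from h import *
import sys
s=arm.read_state();print(s["joints"],s["position"],s["contact_force"])
o=np.load("openpose.npy");T=R.from_quat(o[3:]).as_matrix()
goto(o[:3]-T[:,2]*float(sys.argv[1]),T,s)
E
python3 back.py 90
```

```text
[ 0.67  0.27  0.06  0.   -1.36 -0.28] [541.05 222.09 294.49] [ 0.68 -0.15  0.51]
dr [-0.01  8.26 -0.02] slide [92.37 51.58 53.15]
```

>>> {"method": "step_arm", "body": {
  "motion": [
    {"dr":[0,1.2,0],"slide":[5,6,5],"jaw":44},
    {"dr":[0,2.4,0],"slide":[15,14,12],"jaw":44},
    {"dr":[0,3.6,0],"slide":[27,22,20],"jaw":44},
    {"dr":[0,4.8,0],"slide":[40,30,28],"jaw":44},
    {"dr":[0,6.0,0],"slide":[56,38,36],"jaw":44},
    {"dr":[0,7.2,0],"slide":[74,45,45],"jaw":44},
    {"dr":[0,8.26,0],"slide":[92,52,53],"jaw":44},
    {"dr":[0,8.26,0],"slide":[92,52,53],"jaw":44}
  ]
}}

```text
clock: 28.75
position: [527.4, 114.6, 238.9]
ee_rot: [0.695, -0.467, 0.452, 0.307]
contact_force: [0.3, 0.6, 0.8]
gripper_width: 44.1
grasp_force: 0.0
```

```bash
python3 back.py 0
```

```text
[ 0.92  0.44 -0.61  0.91 -1.46 -1.12] [527.44 114.63 238.88] [0.26 0.58 0.84]
dr [ 0.03 -0.01  0.03] slide [ 1.21 -1.99 87.19]
```

>>> {"method": "step_arm", "body": {
  "motion": [
    {"dr":[0.03,0,0.03],"slide":[1,-2,30],"jaw":44},
    {"dr":[0.03,0,0.03],"slide":[1,-2,55],"jaw":44},
    {"dr":[0.03,0,0.03],"slide":[1,-2,75],"jaw":44},
    {"dr":[0.03,0,0.03],"slide":[1,-2,86],"jaw":40},
    {"dr":[0.03,0,0.03],"slide":[1,-2,87],"jaw":25},
    {"dr":[0.03,0,0.03],"slide":[1,-2,87],"jaw":5},
    {"dr":[0.03,0,0.03],"slide":[1,-2,87],"jaw":0},
    {"dr":[0.03,0,0.03],"slide":[1,-2,87],"jaw":0}
  ]
}}

```text
clock: 29.75
position: [560.4, 42.9, 207.3]
ee_rot: [0.694, -0.469, 0.455, 0.301]
contact_force: [-2.5, 1.7, 2.6]
gripper_width: 10.4
grasp_force: 61.4
```

```bash
python3 st.py;python3 arc.py 86 -71 -24
```

```text
[[ 0.15 -0.93  0.35]
 [-0.38 -0.38 -0.85]
 [ 0.91 -0.01 -0.4 ]] [ 0.75  0.45 -0.71  1.08 -1.33 -1.19] [560.36  42.91 207.32]
force tool [ 1.39  1.67 -3.4 ] moment tool [-0.9  -1.23  0.06]
-0.38  [3.6, 0, 4.6]
-0.75  [7.0, 0, 9.4]
-1.12  [10.0, 0, 14.3]
-1.50  [12.9, 0, 19.4]
-1.88  [15.4, 0, 24.7]
-2.25  [17.7, 0, 30.1]
-2.62  [19.7, 0, 35.5]
-3.00  [21.4, 0, 41.1]
```

>>> {"method": "step_arm", "body": {
  "motion": [
    {"dr":[0,-0.38,0],"slide":[3.6,0,4.6],"jaw":0},
    {"dr":[0,-0.75,0],"slide":[7.0,0,9.4],"jaw":0},
    {"dr":[0,-1.12,0],"slide":[10.0,0,14.3],"jaw":0},
    {"dr":[0,-1.5,0],"slide":[12.9,0,19.4],"jaw":0},
    {"dr":[0,-1.88,0],"slide":[15.4,0,24.7],"jaw":0},
    {"dr":[0,-2.25,0],"slide":[17.7,0,30.1],"jaw":0},
    {"dr":[0,-2.62,0],"slide":[19.7,0,35.5],"jaw":0},
    {"dr":[0,-3.0,0],"slide":[21.4,0,41.1],"jaw":0}
  ]
}}

```text
clock: 30.75
position: [577.7, -0.5, 210.1]
ee_rot: [0.774, -0.521, 0.3, 0.197]
contact_force: [-4.1, 1.4, 3.8]
gripper_width: 10.4
grasp_force: 61.5
```

>>> {"method": "step_arm", "body": {
  "motion": [
    {"dr":[0,-0.38,0],"slide":[3.6,0,4.6],"jaw":0},
    {"dr":[0,-0.75,0],"slide":[7.0,0,9.4],"jaw":0},
    {"dr":[0,-1.12,0],"slide":[10.0,0,14.3],"jaw":0},
    {"dr":[0,-1.5,0],"slide":[12.9,0,19.4],"jaw":0},
    {"dr":[0,-1.88,0],"slide":[15.4,0,24.7],"jaw":0},
    {"dr":[0,-2.25,0],"slide":[17.7,0,30.1],"jaw":0},
    {"dr":[0,-2.62,0],"slide":[19.7,0,35.5],"jaw":0},
    {"dr":[0,-3.0,0],"slide":[21.4,0,41.1],"jaw":0}
  ]
}}

```text
clock: 31.75
position: [593.8, -41.1, 193.9]
ee_rot: [0.819, -0.551, 0.132, 0.085]
contact_force: [-5.2, -1.0, 4.4]
gripper_width: 10.8
grasp_force: 61.5
```

```bash
python3 st.py
```

```text
[[ 0.36 -0.93  0.12]
 [-0.88 -0.38 -0.28]
 [ 0.31 -0.01 -0.95]] [ 0.36  0.29 -0.34  0.39 -0.96 -0.2 ] [593.81 -41.13 193.94]
force tool [ 0.34  5.18 -4.51] moment tool [-1.13 -0.33  0.16]
```

>>> {"method": "step_arm", "body": {
  "motion": [
    {"dr":[0,-0.38,0],"slide":[3.6,0,4.6],"jaw":0},
    {"dr":[0,-0.75,0],"slide":[7.0,0,9.4],"jaw":0},
    {"dr":[0,-1.12,0],"slide":[10.0,0,14.3],"jaw":0},
    {"dr":[0,-1.5,0],"slide":[12.9,0,19.4],"jaw":0},
    {"dr":[0,-1.88,0],"slide":[15.4,0,24.7],"jaw":0},
    {"dr":[0,-2.25,0],"slide":[17.7,0,30.1],"jaw":0},
    {"dr":[0,-2.62,0],"slide":[19.7,0,35.5],"jaw":0},
    {"dr":[0,-3.0,0],"slide":[21.4,0,41.1],"jaw":0}
  ]
}}

```text
clock: 32.75
position: [606.1, -72.2, 161.4]
ee_rot: [0.829, -0.557, -0.042, -0.031]
contact_force: [-4.1, -2.6, 4.0]
gripper_width: 10.7
grasp_force: 61.4
```

```bash
python3 st.py; python3 -c "
from h import *
s=arm.read_state();o=R.from_quat([0.802,-0.538,-0.214,-0.143]).as_matrix();goto(np.array([612.19,-88.82,116.64]),o,s)"; python3 arc.py 86 -71 -21
```

```text
[[ 0.38 -0.93 -0.03]
 [-0.92 -0.38  0.1 ]
 [-0.1  -0.01 -0.99]] [ 0.09  0.42 -0.01 -0.11 -1.16  0.34] [606.12 -72.2  161.36]
force tool [ 0.49  4.74 -4.08] moment tool [-1.34  0.37  0.17]
dr [-0.04 -2.99  0.  ] slide [22.21  0.9  42.65]
-0.33  [3.2, 0, 4.0]
-0.66  [6.1, 0, 8.2]
-0.98  [8.9, 0, 12.5]
-1.31  [11.5, 0, 16.9]
-1.64  [13.9, 0, 21.4]
-1.97  [16.0, 0, 26.0]
-2.30  [18.0, 0, 30.7]
-2.62  [19.7, 0, 35.5]
```

>>> {"method": "step_arm", "body": {
  "motion": [
    {"dr":[0,-0.38,0],"slide":[3.6,0,4.6],"jaw":0},
    {"dr":[0,-0.75,0],"slide":[7.0,0,9.4],"jaw":0},
    {"dr":[0,-1.12,0],"slide":[10.0,0.5,14.3],"jaw":0},
    {"dr":[0,-1.5,0],"slide":[12.9,0.5,19.4],"jaw":0},
    {"dr":[0,-1.88,0],"slide":[15.4,1,24.7],"jaw":0},
    {"dr":[0,-2.25,0],"slide":[17.7,1,30.1],"jaw":0},
    {"dr":[0,-2.62,0],"slide":[19.7,1,35.5],"jaw":0},
    {"dr":[0,-2.99,0],"slide":[22,1,41.5],"jaw":0}
  ]
}}

```text
clock: 33.75
position: [612.5, -88.5, 117.6]
ee_rot: [0.803, -0.538, -0.212, -0.146]
contact_force: [-2.5, -0.8, 3.6]
gripper_width: 10.7
grasp_force: 61.2
```

```bash
cat > tgt.py <<'E'
from h import *
s=arm.read_state();o=R.from_quat([0.805,-0.536,-0.212,-0.144]).as_matrix();goto(np.array([610.78,-85.32,109.87]),o,s)
E
python3 st.py;python3 tgt.py
```

```text
[[ 0.33 -0.93 -0.18]
 [-0.8  -0.38  0.46]
 [-0.5  -0.01 -0.87]] [-0.14  0.63  0.25 -0.45 -1.48  0.63] [612.49 -88.47 117.64]
force tool [-1.99  2.62 -3.07] moment tool [-0.67  0.3   0.22]
dr [-0.03  0.03 -0.04] slide [0.78 0.43 8.51]
```

>>> {"method": "step_arm", "body": {
  "motion": [
    {"dr":[0,0,0],"slide":[0.5,0,4],"jaw":0},
    {"dr":[0,0,0],"slide":[0.5,0,8],"jaw":0},
    {"dr":[0,0,0],"slide":[0.5,0,12],"jaw":0},
    {"dr":[0,0,0],"slide":[0.5,0,12],"jaw":0},
    {"dr":[0,0,1.1],"slide":[0.5,0,12],"jaw":0},
    {"dr":[0,0,2.2],"slide":[0.5,0,12],"jaw":0},
    {"dr":[0,0,3.3],"slide":[0.5,0,12],"jaw":0},
    {"dr":[0,0,4.4],"slide":[0.5,0,12],"jaw":0}
  ]
}}

```text
clock: 34.75
position: [612.0, -84.9, 109.7]
ee_rot: [-0.602, 0.757, 0.243, 0.075]
contact_force: [-0.6, -5.3, 10.4]
gripper_width: 10.6
grasp_force: 62.5
```

```bash
python3 st.py
```

```text
[[-0.26 -0.95 -0.18]
 [-0.87  0.16  0.46]
 [-0.41  0.28 -0.87]] [-0.13  0.63  0.23 -0.45 -1.45  0.02] [612.03 -84.92 109.66]
force tool [  0.6    2.62 -11.38] moment tool [-0.47  0.84 -0.06]
```

>>> {"method": "step_arm", "body": {
  "motion": [
    {"dr":[0,0,0.9],"slide":[0,0,0],"jaw":0},
    {"dr":[0,0,1.8],"slide":[0,0,0],"jaw":0},
    {"dr":[0,0,2.7],"slide":[0,0,0],"jaw":0},
    {"dr":[0,0,3.6],"slide":[0,0,0],"jaw":0},
    {"dr":[0,0,4.4],"slide":[0,0,0],"jaw":0},
    {"dr":[0,0,4.5],"slide":[0,0,0],"jaw":0},
    {"dr":[0,0,4.5],"slide":[0,0,0],"jaw":0},
    {"dr":[0,0,4.5],"slide":[0,0,0],"jaw":0}
  ]
}}

```text
clock: 35.75
position: [612.8, -85.4, 109.3]
ee_rot: [-0.341, 0.905, 0.254, -0.002]
contact_force: [-0.3, -6.7, 8.9]
gripper_width: 10.4
grasp_force: 62.4
```

```bash
python3 st.py; python3 -c "
from h import *
s=arm.read_state();print((R.from_quat([-0.348,0.902,0.257,-0.004]).inv()*R.from_quat(s['ee_rot'])).as_rotvec()/np.radians(8))"
```

```text
[[-0.77 -0.62 -0.18]
 [-0.62  0.64  0.46]
 [-0.17  0.46 -0.87]] [-0.13  0.63  0.23 -0.45 -1.45 -0.6 ] [612.78 -85.35 109.25]
force tool [  2.85  -0.01 -10.75] moment tool [ 0.76  0.93 -0.07]
[ 0.06 -0.03  0.11]
```

>>> {"method": "step_arm", "body": {
  "motion": [
    {"dr":[0,0,0.2],"slide":[0,0,-3],"jaw":0},
    {"dr":[0,0,0.2],"slide":[0,0,-6],"jaw":0},
    {"dr":[0,0,0.2],"slide":[0,0,-9],"jaw":0},
    {"dr":[0,0,0.2],"slide":[0,0,-11],"jaw":0},
    {"dr":[0,0,0.2],"slide":[0,0,-12],"jaw":0},
    {"dr":[0,0,0.2],"slide":[0,0,-12],"jaw":0},
    {"dr":[0,0,0.2],"slide":[0,0,-12],"jaw":0},
    {"dr":[0,0,0.2],"slide":[0,0,-12],"jaw":0}
  ]
}}

```text
clock: 36.75
position: [614.1, -89.1, 116.5]
ee_rot: [-0.327, 0.91, 0.256, -0.007]
contact_force: [1.6, -6.2, -2.0]
gripper_width: 10.8
grasp_force: 61.4
```

```bash
python3 st.py
```

```text
[[-0.79 -0.59 -0.18]
 [-0.6   0.66  0.46]
 [-0.15  0.47 -0.87]] [-0.14  0.63  0.25 -0.45 -1.47 -0.64] [614.06 -89.08 116.5 ]
force tool [ 2.76 -6.01 -1.39] moment tool [ 2.44  0.78 -0.54]
```

>>> {"method": "step_arm", "body": {
  "motion": [
    {"dr":[0,0,-0.2],"slide":[0,0,0],"jaw":0},
    {"dr":[0,0,-0.2],"slide":[0,0,0],"jaw":25},
    {"dr":[0,0,-0.2],"slide":[0,0,0],"jaw":40},
    {"dr":[0,0,-0.2],"slide":[0,0,0],"jaw":44},
    {"dr":[0,0,-0.2],"slide":[0,0,-20],"jaw":44},
    {"dr":[0,0,-0.2],"slide":[0,0,-60],"jaw":44},
    {"dr":[0,0,-0.2],"slide":[0,0,-100],"jaw":44},
    {"dr":[0,0,-0.2],"slide":[0,0,-140],"jaw":44}
  ]
}}

```text
clock: 37.75
position: [638.7, -153.0, 239.9]
ee_rot: [-0.34, 0.905, 0.257, -0.004]
contact_force: [0.8, 0.2, -0.8]
gripper_width: 44.4
grasp_force: 0.0
```

Run:
```python
from h import *
im,s=snap("wrist","w8.png");print(s["position"],s["contact_force"])
# compare with w1: register w1 -> w8 by projecting the knob region, check bar direction via dark bar gradient
v=np.load("pics/w1.png.npy");c1=cam("wrist",dict(position=v[:3],ee_rot=v[3:]));c8=cam("wrist",s)
w1=cv2.imread("pics/w1.png")
A=toolR(1.955,0);k=np.array([621,-108,154.])
P=np.array([k+sx*60*A[:,0]+sy*60*A[:,1]+A[:,2]*24 for sx,sy in((1,1),(1,-1),(-1,-1),(-1,1))])
H=cv2.getPerspectiveTransform(np.float32(proj(c8,P)),np.float32(proj(c1,P)))
w=cv2.warpPerspective(im,H,(640,480))
y,x=211,296;a=w1[y-33:y+38,x-33:x+33].astype(np.float32).mean(2);
g=lambda t:(np.clip(t,0,60))
t=w[y-60:y+65,x-60:x+60].astype(np.float32).mean(2)
r=cv2.matchTemplate(g(t),g(a),cv2.TM_CCOEFF_NORMED);print("template vs w1",r.max(),np.unravel_index(r.argmax(),r.shape),"expect (27,27)")
for d in(-20,-10,-5,5,10,20):
    M=cv2.getRotationMatrix2D((60,60),d,1);print(d,cv2.matchTemplate(g(cv2.warpAffine(t,M,(120,125))),g(a),cv2.TM_CCOEFF_NORMED).max())
a,b=cv2.imread("pics/top0.png"),optics.get_image("top");d=cv2.absdiff(a,b).max(2)
for n,(u,v_,r_) in dict(dish=(449,236,25),scoop=(453,292,38),ring=(210,285,22),roof=(345,232,48),block_gone=(208,236,14)).items(): print(n,(d[v_-r_:v_+r_,u-r_:u+r_]>40).mean())
```

```text
[ 638.75 -153.    239.94] [ 0.78  0.16 -0.8 ]
template vs w1 0.88084024 (np.int64(28), np.int64(26)) expect (27,27)
-20 0.78847975
-10 0.8497553
-5 0.87238914
5 0.88005394
10 0.86736673
20 0.81878656
dish 0.2384
scoop 0.34210526315789475
ring 0.0
roof 0.1482204861111111
block_gone 0.7627551020408163
```

```bash
python3 -c "
from h import *
s=arm.read_state();M=R.from_quat(s['ee_rot']).as_matrix();goto(np.array([638,-153,340.]),M,s);goto(np.array([450,180,340.]),M,s)"
```

```text
dr [-0.  0. -0.] slide [-16.04  47.69 -83.01]
dr [-0.  0. -0.] slide [-76.55 376.46 102.68]
```

>>> {"method": "step_arm", "body": {
  "motion": [
    {"dr":[0,0,0],"slide":[-8,24,-42],"jaw":44},
    {"dr":[0,0,0],"slide":[-16,48,-83],"jaw":44},
    {"dr":[0,0,0],"slide":[-26,103,-52],"jaw":44},
    {"dr":[0,0,0],"slide":[-36,158,-21],"jaw":44},
    {"dr":[0,0,0],"slide":[-46,213,10],"jaw":44},
    {"dr":[0,0,0],"slide":[-56,268,41],"jaw":44},
    {"dr":[0,0,0],"slide":[-66,323,72],"jaw":44},
    {"dr":[0,0,0],"slide":[-76,376,103],"jaw":44}
  ]
}}

```text
clock: 38.85
position: [449.7, 177.1, 337.6]
ee_rot: [-0.339, 0.905, 0.257, -0.004]
contact_force: [1.2, 0.9, -0.2]
gripper_width: 43.7
grasp_force: 0.0
```

Run:
```python
from h import *
print(arm.read_state()["position"])
for n,reg in (("top",dict(dish=(449,236,25),ring=(210,285,22),scoop=(453,292,34),knob=(367,220,12))),("scene",dict(dish=(248,196,22),scoop=(300,174,18),ring=(441,321,24),knob=(279,208,12),roof=(300,235,35)))):
    a,b=cv2.imread(f"pics/{n}0.png"),optics.get_image(n);cv2.imwrite(f"pics/{n}9.png",b);d=cv2.absdiff(a,b).max(2)
    for k,(u,v,r) in reg.items():
        A,B=a[v-r:v+r,u-r:u+r],b[v-r-4:v+r+4,u-r-4:u+r+4]; m=cv2.matchTemplate(B,A,cv2.TM_CCOEFF_NORMED)
        print(n,k,"changed %.3f"%(d[v-r:v+r,u-r:u+r]>40).mean(),"corr %.3f"%m.max(),"shift",np.array(np.unravel_index(m.argmax(),m.shape))-4)
```

```text
[449.67 177.13 337.58]
top dish changed 0.000 corr 1.000 shift [0 0]
top ring changed 0.927 corr 0.126 shift [4 4]
top scoop changed 0.000 corr 0.999 shift [0 0]
top knob changed 0.000 corr 0.877 shift [0 0]
scene dish changed 0.000 corr 0.998 shift [0 0]
scene scoop changed 0.000 corr 0.995 shift [0 0]
scene ring changed 0.531 corr 0.358 shift [-1 -1]
scene knob changed 0.000 corr 0.993 shift [0 0]
scene roof changed 0.000 corr 0.979 shift [0 0]
```

```bash
python3 -c "
from bench import arm
print(arm.job_done())"
```

```text
the job is handed in; nothing more can be done
None
```

I handed the job in at about 39 s of the 72 s allowed. The seed block was set down flat on the hopper floor, the roof is shut, and the knob sprang back out and resisted turning in its locked place. The last camera comparison showed the dish and scoop unmoved; the perch ring was hidden by the arm then but had shown no change in the check just before.

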